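Swap the reader's cartridge and latch its sliding guard

TASK

Change the cartridge in the bench reader: lift the used one (orange grip) out of the nest and put it in the yellow discard tub, then take the fresh one (green grip) from the blue pocket tray and set it down flat in the nest. Then push the reader's sliding guard shut until its red latch hook clicks in and holds it; leave the grey cartridges in their pockets and do not shove or tip the bottles, tubes and other things standing about.

Things in the scene. Friction and masses are not known exactly. Their poses are not given: they have to be found in the camera images.
- reader: white cartridge reader, fixed to the bench: x -104 to +100 mm, y -58 to +58 mm, deck 34 mm high, rails at y = +-50 mm up to 40 mm high. Its +x is the way its guard closes (roughly away from the robot), +y its left, z up. Origin at bench height. The latch is on its left side (y 58 to 73, x 30 to 115, up to 72 mm high).
- nest (a point): centre of the floor of the reader's nest, 26 mm above the bench, at x = 28 mm of the reader; axes as the reader's. The nest is a pocket 48 mm (x) by 32 mm (y), 8 mm deep, rims bevelled. A seated cartridge has its underside at this point and its 44 mm side along x, either way round. Free beside the nest's centre: 45 mm to either side (y).
- reader_end (a point): top edge of the fixed wall across the reader's far end, 64 mm above the bench, 43 mm ahead (+x) of the nest's centre; axes as the reader's. The guard's front edge meets it when shut. Behind the reader, across the back of the bench, stands a tall black sequencer (over 0.4 m high); its face is at world x = 0.725: keep the wrist clear of it.
- guard (a joint): opening of the sliding guard in m: 0 = at its stop, 0.096 = fully open. A spring pushes it open (3.8 N when shut; friction 1.2 N): let go before the latch has caught, it slides back open to about 0.065. It must be pushed right to its stop (0 to 1 mm; 5 to 11 N over the last 25 mm); the latch then holds it at about 3 mm. It starts at 0.084 to 0.095.
- guard_handle (a point): middle of the black D-handle's bar: round, 10 mm thick, 60 mm long along the reader's y, 91 mm above the bench. It stands on the guard, a clear window in an aluminium frame, 80 mm (x) by 104 mm (y), top 68 mm above the bench; the guard's front edge is 65 mm ahead (+x) of the handle. Axes as the reader's. Push from the -x side to +x. Guard shut: 5 mm ahead of the reader's origin.
- hook (a joint): angle of the red latch hook in rad: 0 = down (at rest, and when it has caught the guard's striker pin). The pin lifts it to about 0.2 as the guard comes home; then its spring snaps it down behind the pin.
- hook_beak (a point): lower tip of the red hook's beak, on the reader's left side.
- used_cartridge: used cartridge, orange grip block; starts in the reader's nest. White plate 44 mm (x) by 28 mm (y), 9 mm high; on its middle an upright grip block 28 mm (x) by 12 mm (y), from 9 to 22 mm above the underside: take it by this block, across its 12 mm or along its 28 mm. 20 to 42 g. Origin: centre of the underside.
- fresh_cartridge: fresh cartridge, green grip block, in one of the tray's four pockets (which one varies). White plate 44 mm (x) by 28 mm (y), 9 mm high; on its middle an upright grip block 28 mm (x) by 12 mm (y), from 9 to 22 mm above the underside: take it by this block, across its 12 mm or along its 28 mm. 20 to 42 g. Origin: centre of the underside.
- grey_cartridge_1: calibration cartridge with a grey grip block, in another pocket of the tray; stays there. Shape as the used cartridge.
- grey_cartridge_2: calibration cartridge with a grey grip block, in another pocket of the tray; stays there. Shape as the used cartridge.
- grey_cartridge_3: calibration cartridge with a grey grip block, in another pocket of the tray; stays there. Shape as the used cartridge.
- tray: blue pocket tray fixed to the bench left or right of the reader, 122 mm (x) by 94 mm (y), 14 mm high. Four pockets at x = +-27, y = +-20 mm, each 47 by 31 mm, 7 mm deep, floors 7 mm above the bench. A cartridge in a pocket has its 44 mm side along the tray's x. A tube and a bottle stand close to the tray, one at its -x end, one at its -y side. Origin: centre of the underside.
- discard_tub: open yellow tub for used cartridges, fixed to the bench on the other side of the reader: 104 mm (x) by 92 mm (y), walls 3 mm thick and 28 mm high with a rim 6 mm wide outside, floor 3 mm above the bench. A tube and a bottle stand close by, one at its +x end, one at its -x end. Origin: centre of the underside.
- orange_cap_tube: bystander: upright screw-cap sample tube with orange cap, 34 mm diameter, 114 mm tall. Origin: centre of the underside.
- amber_bottle: bystander: small orange reagent bottle with red cap, 36 mm diameter, 75 mm tall. Origin: centre of the underside.
- blue_cap_tube: bystander: upright screw-cap sample tube with blue cap, 34 mm diameter, 117 mm tall. Origin: centre of the underside.
- white_bottle: bystander: small white bottle with white cap, 44 mm diameter, 90 mm tall. Origin: centre of the underside.
- wash_bottle: bystander: white squeeze bottle with bent yellow spout, 66 x 72 mm, 216 mm tall, at the back right. Origin: centre of the underside.
- cell_case: bystander: flat white case, 55 x 85 x 18 mm, in front of the reader. Origin: centre of the underside.
- sample_box: bystander: blue box with white lid, 68 x 68 x 50 mm, at the front. Origin: centre of the underside.
Things that resemble listed ones, but are neither listed nor needed, are in the scene too. Leave any brown or purple look-alike of the used_cartridge alone.

How it is judged:
On the way, in this order (a step that is already met when the one before it is completed fails the run):
1. the used cartridge lies released in the discard tub (x of used_cartridge in the frame of discard_tub between -0.049 and 0.049 m and y of used_cartridge in the frame of discard_tub between -0.043 and 0.043 m and z of used_cartridge in the frame of discard_tub below 0.025 m and contact force between the fingers and used_cartridge below 0.05 N), for 0.2 s.
2. the fresh cartridge is seated flat in the nest and released (horizontal distance between fresh_cartridge and nest below 0.005 m and z of fresh_cartridge in the frame of nest below 0.0025 m and angle between the x axis of fresh_cartridge and the x axis of nest, either way round below 0.15 rad and angle between fresh_cartridge's own z axis and vertical below 0.06 rad and contact force between the fingers and fresh_cartridge below 0.05 N), for 0.2 s.
3. the guard is home and the hook has dropped behind its pin (value of joint guard below 0.006 m and value of joint hook below 0.06 rad), for 0.2 s.
At the end, for the whole second after the job is handed in: The used cartridge lies at rest inside the discard tub; the fresh cartridge is seated in the nest (within 5 mm of its centre, underside within 2.5 mm of its floor, square to it within 0.15 rad, flat); the guard is shut (opening under 6 mm) and at rest, held by the hook (angle under 0.06 rad) (all of step 3 and x of used_cartridge in the frame of discard_tub between -0.049 and 0.049 m and y of used_cartridge in the frame of discard_tub between -0.043 and 0.043 m and z of used_cartridge in the frame of discard_tub below 0.025 m and horizontal distance between fresh_cartridge and nest below 0.005 m and z of fresh_cartridge in the frame of nest below 0.0025 m and angle between the x axis of fresh_cartridge and the x axis of nest, either way round below 0.15 rad and angle between fresh_cartridge's own z axis and vertical below 0.06 rad and velocity of joint guard between -0.005 and 0.005 m/s and linear speed of each of used_cartridge, fresh_cartridge below 0.02 m/s); the robot touches nothing.
It fails at once if a bystander is shifted by more than 25 mm (distance of any of orange_cap_tube, amber_bottle, blue_cap_tube, white_bottle, wash_bottle, cell_case, sample_box from where it was at the start of the episode above 0.025 m).
It fails at once if a bottle or tube is tipped (angle between any of orange_cap_tube, amber_bottle, blue_cap_tube, white_bottle, wash_bottle's own z axis and vertical above 0.35 rad).
It fails at once if a grey calibration cartridge leaves its pocket (distance of any of grey_cartridge_1, grey_cartridge_2, grey_cartridge_3 from where it was at the start of the episode above 0.01 m).
It also fails if it takes over 72 s, if anything falls off the work surface, if the arm or the gripper's body presses on something with over 40 N, if the wrist force passes 120 N, or if a joint passes its speed limit or range.

ROBOT

A 7-joint arm with a two-finger parallel gripper is mounted at the origin on a cart in front of the work surface, level with it; the furniture and walls round the work are solid. World frame = base frame: x ahead of the robot, y to its left, z up, the work surface at z = 0. Lengths are in m, angles in rad, forces in N, time in s.
With the tool pointing down it reaches from about 0.4 to 0.85 m from the base axis. Payload 4.5 kg.
Tool frame: the origin (TCP) lies at the very end of the fingers, on their centre line; the grasp point (between the pads) lies arm.grip_point_offset behind it (arm.grip_point_offset is the distance from the TCP to the grasp point, in m); z points along the fingers, x is the direction in which the jaws open and shut, and the axes are right-handed (so a half turn about z gives the same grasp; the last joint's range is limited). The gripper opens to 85 mm and grips with 20 to 120 N. Pads are 22 mm wide; open, the fingers measure 114 mm over their backs; the gripper's body (76 mm by 85 mm) begins 54 mm behind the grasp point. The pads swing forward as they close: fully open they stand 13 mm farther back than shut.
Start: joints at [-1.091, 0.689, -0.195, 1.565, 0.157, 0.902, -0.215], TCP at [0.269, 0.564, 0.231] pointing down, gripper open.
Joint ranges: [-3.01, 3.01], [-0.46, 2.08], [-1.47, 1.51], [0.13, 2.56], [-1, 4.14], [0.04, 2.09], [-2.66, 2.66]. Speed limits (rad/s): [2.57, 2.57, 3.14, 3.14, 3.14, 3.14, 3.14].

INTERFACE

Orientations are given as a unit quaternion [x, y, z, w].
In Python, from workcell import arm, capture, get_calibration gives the robot as it stands. The module is installed in compiled form; this text tells all that it offers.
- The arm moves only by the tool play_rows, never from a script. Its argument "rows" is a list of rows, each a list of 3 entries, a list of its own where there are three numbers: the shift along the tool's x, y, z in cm, then the turn, a rotation vector about the tool's x, y, z in degrees, then the finger opening in cm, from 0 to 8.54. A call has 1 to 5 rows; each row is the pose to reach, as a shift and turn from the pose commanded when the call began, along the tool's axes at that moment; what a row does not reach only later rows make up. A row lasts 1/10 s, in which the tool goes at most 50 mm and 8.59 degrees, less where a joint would pass 70% of its speed; a pose out of reach is approached as far as the arm can. A call with a gripper value outside its range is refused whole. The fingers move at their own pace and stop on an object; "squeeze" is the grip in N (left out, the last holds). Time passes only in rows, so rows that repeat a pose let the fingers close. It gives the time, the measured TCP pose, the force and the opening at its end, in the units of the state.
- arm.observe(): the state, without advancing time (a new reading comes with each control period).
- capture(name): name is "scene" or "side" or "wrist"; returns the picture (480x640x3 uint8, red, green, blue); there is no depth.
- get_calibration(name): a dict with "vertical_fov" (degrees; the focal length in pixels is half the picture's height over the tangent of half this angle, whatever the lens; pixels are square), "cx", "cy" (the principal point, pixels), "R" (3x3) and "t" (3): a world point X has camera coordinates R X + t. Camera axes: x right, y down, z forward; pixel columns grow to the right and rows downward; lengths in m; the calibration is good to about 2 mm. A picture is of the moment at which its call begins: read the wrist's pose just before it. get_calibration takes no time and is no camera call; for the wrist camera it gives the pose at the moment of the call.
- arm.sign_off(): hands the job in, once; it reports no verdict.
The state is a dict: "time": time; "joint_pos": joint angles; "dq": joint speeds; "joint_efforts": joint torques, N m; "tcp_pos": TCP position; "eef_rot": TCP orientation; "ft_force": force on the tool from outside, world axes, zero at the start; "wrist_torque": the same for the moment, N m; "width": opening from 0.0 (shut) to 1.0 (fully open).
Only numpy, scipy, OpenCV 4.12 (cv2) and the standard library are available. Lean on these libraries where they do the work, as an engineer would, in place of code of your own. Each camera call takes 0.05 s, during which the arm holds its last target.

## Working session

There is one attempt and no reset: what is moved stays moved. The work goes in short steps, Python scripts to look and compute and a tool call to move; the robot and the scene stay as the last step left them, time stands still between calls to the robot, and variables do not carry over. Pictures are saved under pics/ and viewed, and the job is handed in when it is done.

Besides the shell and the picture viewer there is one more tool, called after "Request:" in YAML: its name, and indented under it one key for each argument. play_rows: Moves the arm, as the interface text tells. Its arguments: {"type":"object","properties":{"rows":{"type":"array","items":{"type":"array"}},"squeeze":{"type":"number"}},"required":["rows"]}

```bash
mkdir -p pics; python3 - <<'E'
from workcell import arm, capture, get_calibration
import cv2
print(arm.observe(), arm.grip_point_offset)
for n in ["scene","side","wrist"]:
    c=get_calibration(n); print(n,c)
    cv2.imwrite(f"pics/{n}0.png",capture(n)[:,:,::-1])
E
```

```text
{'time': 0.0, 'joint_pos': array([-1.09120546,  0.68999812, -0.19451679,  1.56636512,  0.15729042,
        0.90247784, -0.21512833]), 'dq': array([ 0.00028107,  0.00103174, -0.00096974, -0.00170936,  0.00061813,
       -0.00077804, -0.00345047]), 'joint_efforts': array([ 1.02772130e-03, -5.39627910e+01, -1.26617767e+00, -1.58545518e+01,
        9.08697053e-03,  9.53951821e-03,  6.20281384e-06]), 'tcp_pos': array([0.26924132, 0.56330762, 0.23046967]), 'eef_rot': array([ 8.45908043e-01,  5.33327967e-01, -7.51328870e-04,  5.45990879e-04]), 'ft_force': array([-0.28058406, -0.85255073, -1.08060286]), 'wrist_torque': array([-0.02802723,  0.04702342,  0.03019632]), 'width': 1.0012804225979564} 0.0187
scene {'vertical_fov': 53.848527333620225, 'cx': 308.80678499936397, 'cy': 241.48987082073194, 'R': array([[-8.00487245e-01, -5.99349770e-01,  1.54042287e-04],
       [-3.47538155e-01,  4.63960037e-01, -8.14836373e-01],
       [ 4.88300523e-01, -6.52319659e-01, -5.79691005e-01]]), 't': array([0.28138522, 0.3343269 , 0.69192869])}
side {'vertical_fov': 50.75118047709359, 'cx': 321.5972469362539, 'cy': 243.22267109836167, 'R': array([[-0.99903045, -0.04361438,  0.00599581],
       [-0.03010673,  0.5774656 , -0.81585971],
       [ 0.03212085, -0.8152492 , -0.57821881]]), 't': array([0.4957019 , 0.18871112, 0.83082041])}
wrist {'vertical_fov': 59.9695284000148, 'cx': 316.3934518614686, 'cy': 240.8826138150981, 'R': array([[ 0.43057605,  0.90255131, -0.0023224 ],
       [ 0.85556755, -0.4073396 ,  0.31949745],
       [ 0.28741684, -0.13955492, -0.94758429]]), 't': array([-0.6238831 , -0.04297026,  0.38058133])}
```

View pics/scene0.png

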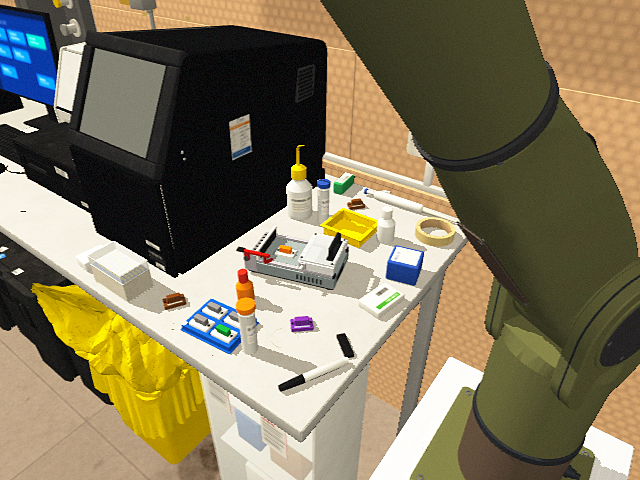

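View pics/side0.png

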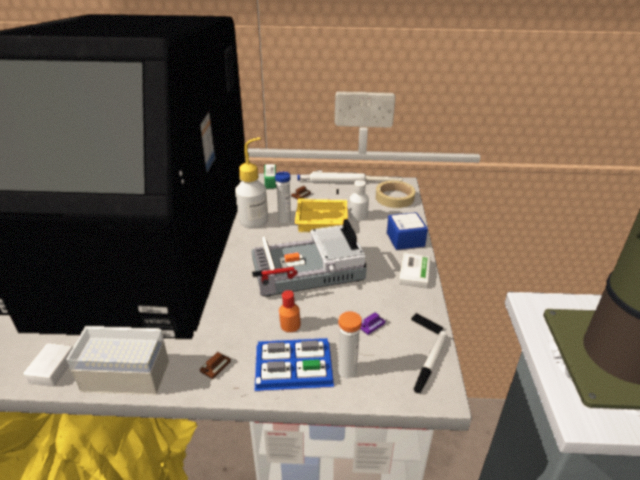

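View pics/wrist0.png

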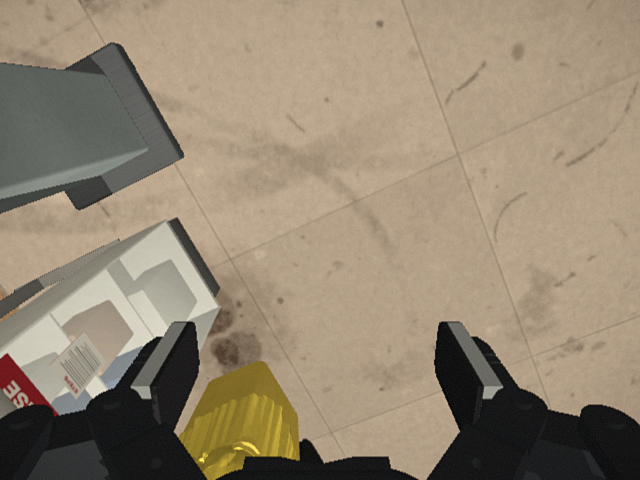

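The tray is on the left with the green grip at side (312,364), the reader is in the centre and the tub is on the far right. I'll enlarge those areas.

```bash
cat > h.py <<'E'
import numpy as np, cv2
from workcell import arm, capture, get_calibration
from scipy.spatial.transform import Rotation as Ro
def K(c):
    f=240/np.tan(np.radians(c['vertical_fov']/2)); return f,c['cx'],c['cy']
def proj(c,X):
    f,cx,cy=K(c); p=np.atleast_2d(X)@np.array(c['R']).T+c['t']; return np.c_[cx+f*p[:,0]/p[:,2],cy+f*p[:,1]/p[:,2]]
def ray(c,u,v,z):
    f,cx,cy=K(c); R=np.array(c['R']);d=R.T@np.array([(u-cx)/f,(v-cy)/f,1]);o=-R.T@np.array(c['t'])
    return o+d*(z-o[2])/d[2]
def crop(img,x0,y0,x1,y1,s,name):
    im=cv2.resize(img[y0:y1,x0:x1,::-1],None,fx=s,fy=s,interpolation=cv2.INTER_CUBIC)
    cv2.imwrite(name,im)
E
python3 - <<'E'
from h import *
for n in ["scene","side"]:
    c=get_calibration(n); print(n,-c['R'].T@c['t'])
s=cv2.imread('pics/scene0.png')[:,:,::-1]; d=cv2.imread('pics/side0.png')[:,:,::-1]
crop(s,230,190,380,300,5,'pics/s_reader.png')
crop(s,150,260,270,360,6,'pics/s_tray.png')
crop(d,240,165,390,300,5,'pics/d_reader.png')
crop(d,240,280,370,400,6,'pics/d_tray.png')
E
```

```text
scene [0.00356749 0.46489254 0.67348321]
side [0.47421611 0.58997123 0.63138565]
```

View pics/s_reader.png

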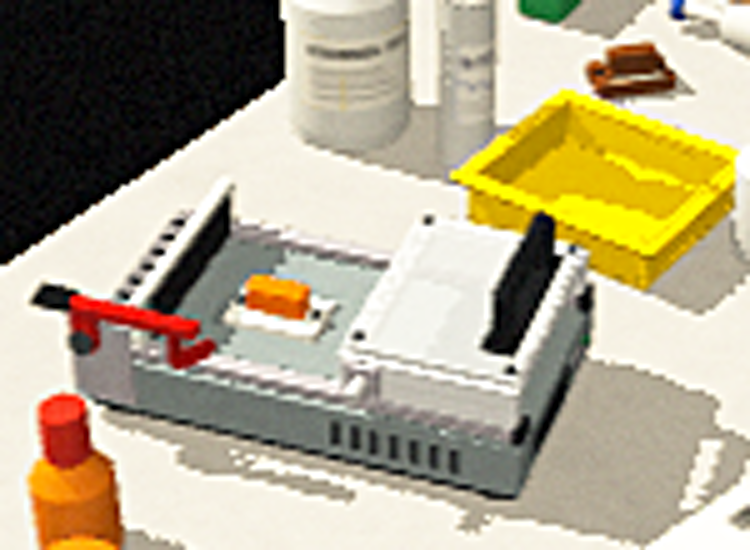

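View pics/s_tray.png

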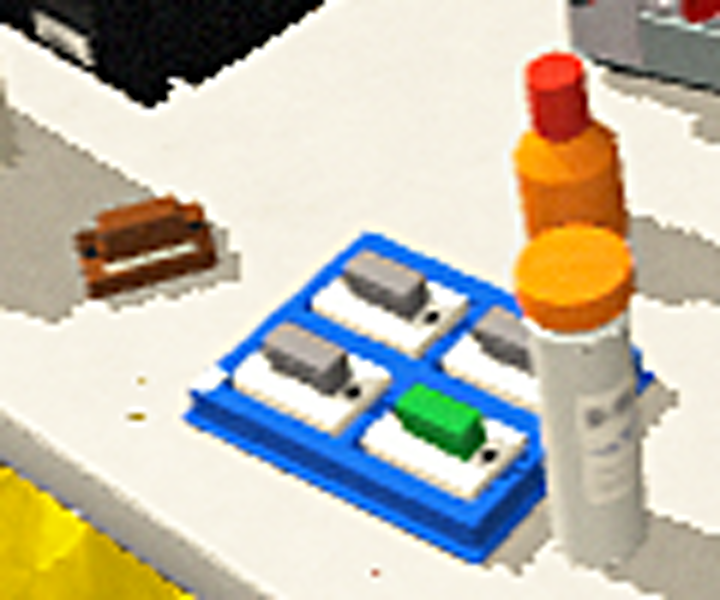

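View pics/d_reader.png

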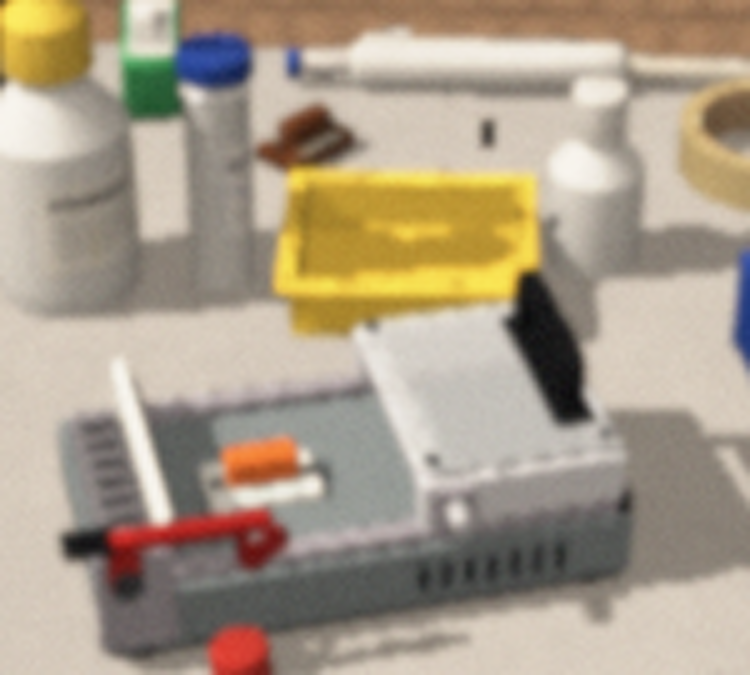

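View pics/d_tray.png

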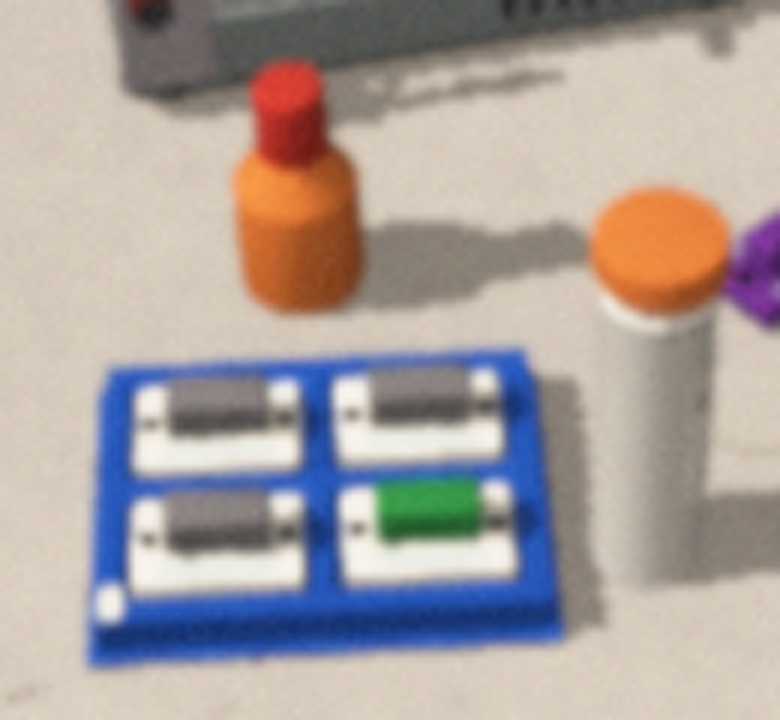

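```bash
python3 - <<'E'
from h import *
d=get_calibration('side'); s=get_calibration('scene')
def D(u,v,z,k=5,o=(240,165)): return ray(d,o[0]+u/k,o[1]+v/k,z)[:2].round(4)
def S(u,v,z,k=5,o=(230,190)): return ray(s,o[0]+u/k,o[1]+v/k,z)[:2].round(4)
print('orange top',D(262,452,.048),S(277,287,.048))
print('green top',D(428,497,.029,6,(240,280)),S(440,405,.029,6,(150,260)))
print('tray cen corners', [D(*p,.014,6,(240,280)) for p in [(105,368),(528,350),(562,625),(92,640)]])
print('tub rim',[D(*p,.028) for p in [(290,170),(540,178),(540,290),(275,290)]],[S(*p,.028) for p in [(568,95),(745,155),(640,262),(452,175)]])
print('handle ends top',D(530,290,.096),D(575,395,.096), S(545,222,.096),S(492,340,.096))
print('reader bottom', S(517,495,0),S(80,390,0),D(630,575,0),D(110,655,0))
print('wall top',S(230,185,.064),S(125,300,.064), D(118,365,.064),D(160,520,.064))
print('bottles: orangecap',D(655,240,.114,6,(240,280)),'amber',D(288,90,.075,6,(240,280)),'blue',D(215,55,.117),'white',D(600,90,.09),'wash',D(40,10,.17))
E
```

```text
orange top [ 0.5611 -0.1891] [ 0.5588 -0.1892]
green top [0.5096 0.0605] [0.508  0.0581]
tray cen corners [array([0.6022, 0.0056]), array([ 0.4859, -0.007 ]), array([0.4741, 0.0875]), array([0.5919, 0.0979])]
tub rim [array([ 0.571 , -0.4375]), array([ 0.4535, -0.4364]), array([ 0.4534, -0.3402]), array([ 0.5691, -0.3341])] [array([ 0.5623, -0.4329]), array([ 0.4595, -0.4381]), array([ 0.4526, -0.3278]), array([ 0.5665, -0.3351])]
handle ends top [ 0.4596 -0.2351] [ 0.4429 -0.1656] [ 0.4538 -0.245 ] [ 0.4242 -0.1627]
reader bottom [ 0.4227 -0.1834] [ 0.623  -0.1238] [ 0.417  -0.1803] [ 0.6137 -0.1231]
wall top [ 0.6128 -0.2217] [ 0.5913 -0.1255] [ 0.6204 -0.2218] [ 0.5918 -0.1248]
bottles: orangecap [0.4544 0.0517] amber [ 0.5544 -0.043 ] blue [ 0.5971 -0.382 ] white [ 0.429  -0.4094] wash [ 0.6583 -0.3161]
```

```bash
cat >> h.py <<'E'
def goto(x,y,z,yawdeg):
    """print shift cm (tool axes) and rotvec deg (tool axes) to reach TCP x,y,z with tool down, tool x at yaw"""
    o=arm.observe(); R0=Ro.from_quat(o['eef_rot'])
    R1=Ro.from_euler('z',yawdeg,degrees=True)*Ro.from_euler('x',180,degrees=True)
    sh=R0.inv().apply(np.array([x,y,z])-o['tcp_pos'])*100
    rv=(R0.inv()*R1).as_rotvec(degrees=True)
    print('t',round(o['time'],2),'pos',o['tcp_pos'].round(4),'yaw',round(np.degrees(np.arctan2(*R0.as_matrix()[[1,0],0])),1),'F',o['ft_force'].round(1),'w',round(o['width'],3),'shift',sh.round(2),'turn',rv.round(1))
E
python3 -c "
from h import *
goto(.51,-.17,.24,-74)"
```

```text
t 0.15 pos [0.2693 0.5635 0.2306] yaw 64.5 F [ 0.6 -0.9  0.8] w 1.0 shift [-55.8   53.34  -0.85] turn [1.000e-01 0.000e+00 1.385e+02]
```

Request:
play_rows:
  rows:
    - [[-18,17,-0.5],[0,0,43],4.5]
    - [[-18,17,-0.5],[0,0,43],4.5]
    - [[-18,17,-0.5],[0,0,43],4.5]
    - [[-18,17,-0.5],[0,0,43],4.5]
    - [[-18,17,-0.5],[0,0,43],4.5]
  squeeze: 30

```text
time: 0.65
tcp_pos: [0.3455, 0.3259, 0.2363]
eef_rot: [0.983, 0.183, 0.0, 0.0]
ft_force: [1.4, 0.7, -0.2]
width: 0.53
```

```bash
python3 -c "
from h import *
goto(.51,-.17,.24,-74)"
```

```text
t 0.65 pos [0.3455 0.3259 0.2363] yaw 21.1 F [ 1.4  0.7 -0.2] w 0.53 shift [-2.53 52.19 -0.35] turn [ 0.  -0.  95.1]
```

Request:
play_rows:
  rows:
    - [[-1,25,0],[0,0,43],4.5]
    - [[-1,25,0],[0,0,43],4.5]
    - [[-1,25,0],[0,0,43],4.5]
    - [[-1,25,0],[0,0,43],4.5]
    - [[-1,25,0],[0,0,43],4.5]

```text
time: 1.15
tcp_pos: [0.4277, 0.0903, 0.2364]
eef_rot: [0.982, -0.189, 0.0, -0.0]
ft_force: [-0.2, 0.4, -0.5]
width: 0.526
```

```bash
python3 -c "
from h import *
goto(.51,-.17,.24,-74)"
```

```text
t 1.15 pos [0.4277 0.0903 0.2364] yaw -21.8 F [-0.2  0.4 -0.5] w 0.526 shift [17.31 21.11 -0.37] turn [-0.   0.  52.2]
```

Request:
play_rows:
  rows:
    - [[16,19.5,0],[0,0,43],4.5]
    - [[16,19.5,0],[0,0,43],4.5]
    - [[16,19.5,0],[0,0,43],4.5]
    - [[16,19.5,0],[0,0,43],4.5]
    - [[16,19.5,0],[0,0,43],4.5]

```text
time: 1.65
tcp_pos: [0.5045, -0.1476, 0.2362]
eef_rot: [0.844, -0.536, -0.0, -0.0]
ft_force: [0.3, 0.5, 0.3]
width: 0.528
```

```bash
python3 -c "
from h import *
goto(.51,-.17,.24,-74)
c=get_calibration('wrist');print(-c['R'].T@c['t'],c['R'][2])
cv2.imwrite('pics/w1.png',capture('wrist')[:,:,::-1])"
```

```text
t 1.65 pos [ 0.5045 -0.1476  0.2362] yaw -64.8 F [0.3 0.5 0.3] w 0.528 shift [ 2.26  0.46 -0.38] turn [-0.   0.   9.2]
[ 0.58045445 -0.11299683  0.37863655] [-0.29180499 -0.13621455 -0.94672881]
```

View pics/w1.png

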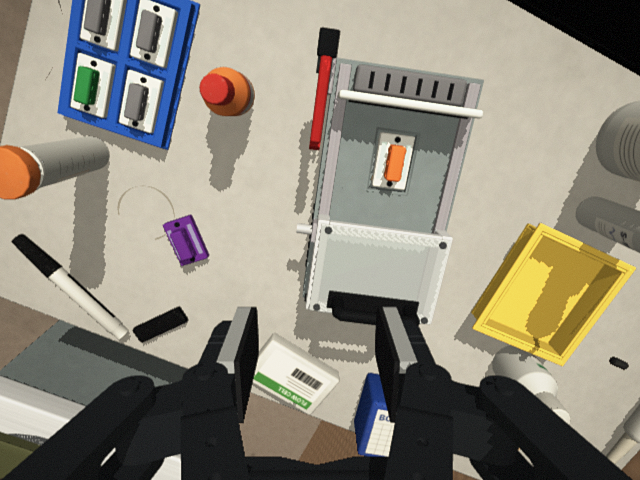

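The wrist view shows everything: orange grip at (396,162), green at (88,85), tub around (550,293), guard corners from (328,230) to (445,243). I'll enlarge to read the corners.

```bash
python3 - <<'E'
from h import *
w=cv2.imread('pics/w1.png')[:,:,::-1]
crop(w,290,50,490,200,4,'pics/w1a.png')
crop(w,290,190,490,340,4,'pics/w1d.png')
crop(w,50,0,210,150,4,'pics/w1b.png')
crop(w,460,210,640,370,4,'pics/w1c.png')
E
```

```text
(no output)
```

View pics/w1a.png

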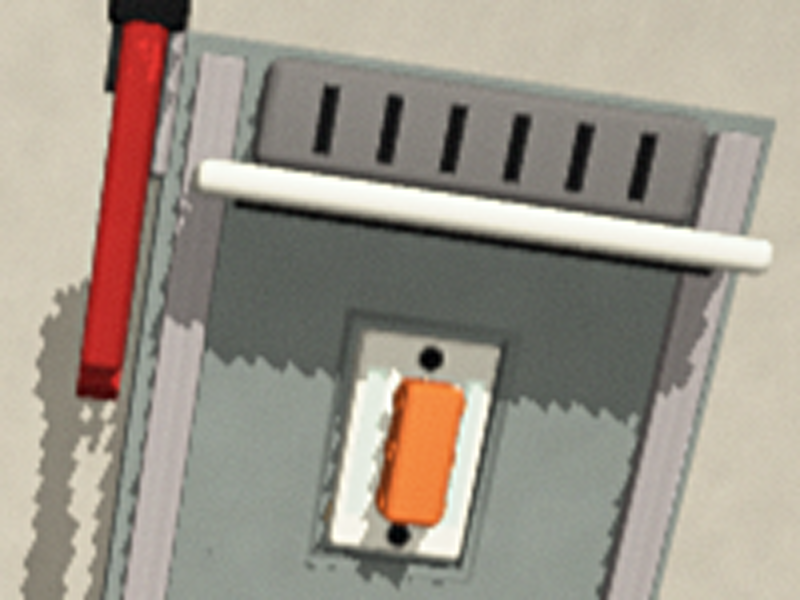

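View pics/w1d.png

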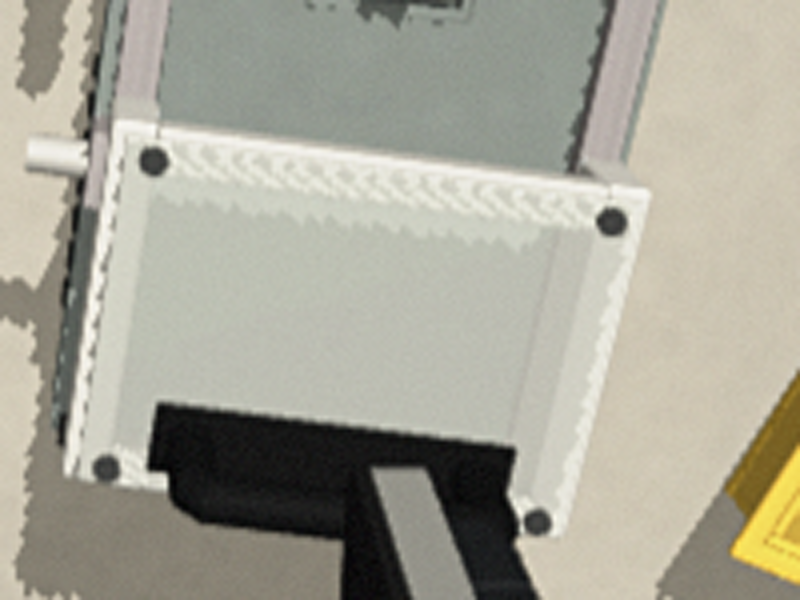

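View pics/w1b.png

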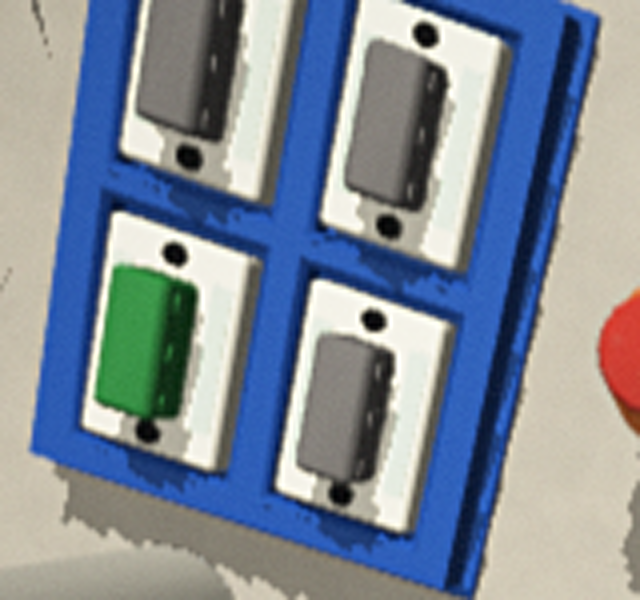

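View pics/w1c.png

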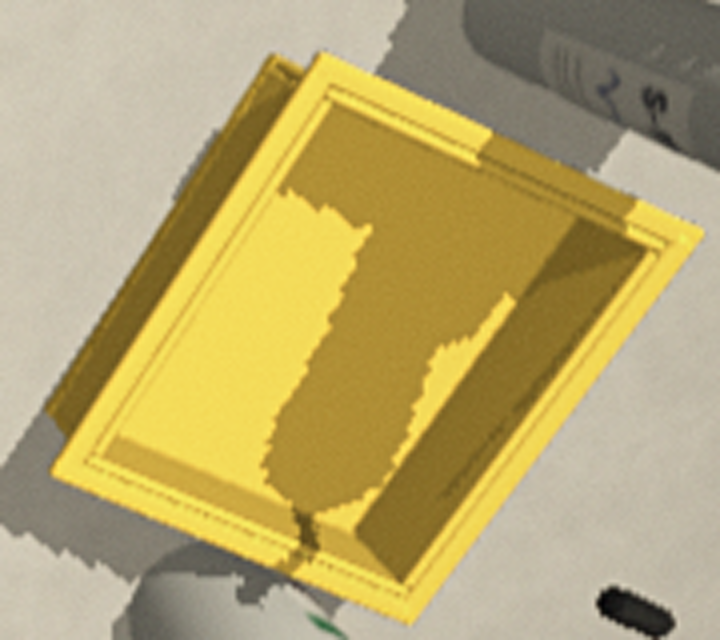

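```bash
python3 - <<'E'
from h import *
c=get_calibration('wrist')
def W(u,v,z,o,k=4): return ray(c,o[0]+u/k,o[1]+v/k,z)[:2]
def rect(pts,z,o,name):
    P=np.array([W(u,v,z,o) for u,v in pts]); 
    print(name,'cen',P.mean(0).round(4),'edges',[ (round(np.linalg.norm(P[(i+1)%4]-P[i]),4), round(np.degrees(np.arctan2(*(P[(i+1)%4]-P[i])[::-1])),1)) for i in range(4)]); return P
a=(290,50);d=(290,190);b=(50,0);t=(460,210)
rect([(400,380),(466,385),(440,525),(377,518)],.048,a,'orange top')
rect([(355,330),(503,345),(463,563),(327,548)],.035,a,'used plate')
rect([(353,312),(507,335),(467,575),(310,553)],.034,a,'nest rim')
rect([(115,120),(648,188),(560,535),(65,475)],.068,d,'guard top')
rect([(118,265),(182,272),(158,415),(95,405)],.029,b,'green top')
rect([(120,210),(262,258),(225,472),(82,430)],.016,b,'fresh plate')
rect([(320,55),(705,232),(410,625),(52,475)],.028,t,'tub rim')
p1=W(200,175,.064,a);p2=W(770,258,.064,a);print('wall',p1,p2,np.degrees(np.arctan2(*(p1-p2)[::-1])),np.linalg.norm(p1-p2))
q=[W(155,410,.091,d),W(515,450,.091,d)];print('handle',q)
print('tray left/lower',W(32,450,.014,b),W(460,590,.014,b))
print('amber top',ray(c,213,88,.075),'orangecap',ray(c,15,170,.114),'white cap',ray(c,520,368,.09),'hook tip',W(98,385,.06,a))
E
```

```text
orange top cen [ 0.5663 -0.2034] edges [(np.float64(0.013), np.float64(-69.9)), (np.float64(0.0278), np.float64(-162.5)), (np.float64(0.0129), np.float64(107.9)), (np.float64(0.0273), np.float64(17.9))]
used plate cen [ 0.5657 -0.2044] edges [(np.float64(0.0302), np.float64(-71.3)), (np.float64(0.045), np.float64(-162.1)), (np.float64(0.029), np.float64(107.9)), (np.float64(0.0445), np.float64(19.5))]
nest rim cen [ 0.5658 -0.2039] edges [(np.float64(0.0317), np.float64(-73.8)), (np.float64(0.0496), np.float64(-161.1)), (np.float64(0.0338), np.float64(106.2)), (np.float64(0.0495), np.float64(16.5))]
guard top cen [ 0.4818 -0.2269] edges [(np.float64(0.1065), np.float64(-73.4)), (np.float64(0.0784), np.float64(-163.4)), (np.float64(0.1063), np.float64(106.3)), (np.float64(0.0778), np.float64(16.7))]
green top cen [0.519  0.0435] edges [(np.float64(0.0122), np.float64(-71.5)), (np.float64(0.0279), np.float64(-175.0)), (np.float64(0.0123), np.float64(105.5)), (np.float64(0.0273), np.float64(4.6))]
fresh plate cen [0.5186 0.0432] edges [(np.float64(0.0282), np.float64(-83.9)), (np.float64(0.0436), np.float64(-174.5)), (np.float64(0.0293), np.float64(97.8)), (np.float64(0.0444), np.float64(4.1))]
tub rim cen [ 0.5134 -0.4033] edges [(np.float64(0.1056), np.float64(-89.5)), (np.float64(0.1165), np.float64(180.0)), (np.float64(0.1047), np.float64(89.9)), (np.float64(0.1154), np.float64(0.4))]
wall [ 0.59461716 -0.14032048] [ 0.62459966 -0.24120644] 106.55152528072243 0.10524698597309483
handle [array([ 0.46044002, -0.1925223 ]), array([ 0.48108792, -0.2597492 ])]
tray left/lower [0.48604987 0.06537538] [ 0.49513797 -0.02454723]
amber top [ 0.56162076 -0.05871464  0.075     ] orangecap [0.46678349 0.03030627 0.114     ] white cap [ 0.46202721 -0.36593136  0.09      ] hook tip [ 0.55314874 -0.13900725]
```

```bash
python3 - <<'E'
from h import *
c=get_calibration('wrist');print(-c['R'].T@c['t'],c['R'][2]);goto(.566,-.204,.1,-74)
c=get_calibration('wrist')
im=capture('wrist');cv2.imwrite('pics/w2.png',im[:,:,::-1]); goto(.566,-.204,.1,-74)
import pickle;pickle.dump(c,open('c2.pkl','wb'))
crop(im,290,50,490,200,4,'pics/w2a.png')
E
```

```text
[ 0.58256925 -0.12352981  0.37965102] [-0.28863057 -0.14161447 -0.94690957]
t 1.7 pos [ 0.5069 -0.1584  0.2372] yaw -65.7 F [ 3.1 -8.5  0.9] w 0.526 shift [ 6.43 -3.5  13.8 ] turn [-0.1 -0.6  8.3]
t 1.75 pos [ 0.5055 -0.1544  0.2368] yaw -65.2 F [-0.2  0.5  0.9] w 0.53 shift [ 6.94 -3.41 13.73] turn [-0.  -0.4  8.8]
```

View pics/w2.png

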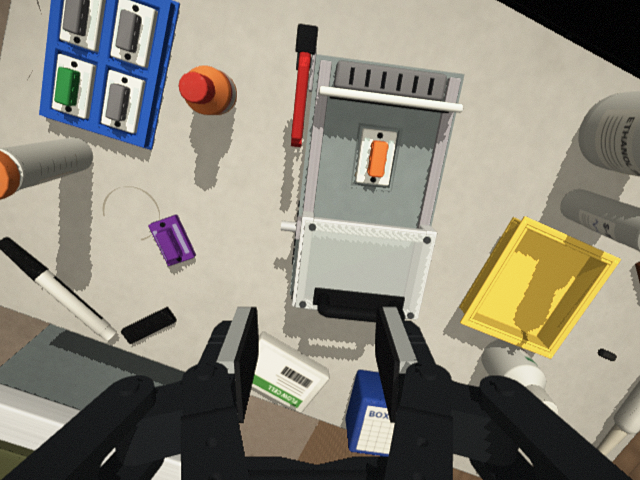

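```bash
cat > m1.py <<'E'
from h import *
o=arm.observe(); c=get_calibration('wrist')
Rt=Ro.from_quat(o['eef_rot']).as_matrix()
Rc=np.array(c['R']); pc=-Rc.T@c['t']
A=Rc@Rt; off=Rt.T@(pc-o['tcp_pos'])   # R_cam = A Rt^T
y=np.radians(-64.8)
R1=(Ro.from_euler('z',-2*np.degrees(np.arctan2(.536,.844)),degrees=True)*Ro.from_euler('x',180,degrees=True)).as_matrix()
p1=np.array([0.5045,-0.1476,0.2362])+R1@off
c1=dict(c);c1['R']=A@R1.T;c1['t']=-c1['R']@p1
print(p1,c1['R'][2])
c=c1
E
cat m1.py > m2.py; cat >> m2.py <<'E'
def W(u,v,z,o,k=4): return ray(c,o[0]+u/k,o[1]+v/k,z)[:2]
def rect(pts,z,o,name):
    P=np.array([W(u,v,z,o) for u,v in pts]); 
    print(name,'cen',P.mean(0).round(4),'edges',[ (round(float(np.linalg.norm(P[(i+1)%4]-P[i])),4), round(float(np.degrees(np.arctan2(*(P[(i+1)%4]-P[i])[::-1]))),1)) for i in range(4)]); return P
a=(290,50);d=(290,190);b=(50,0);t=(460,210)
rect([(400,380),(466,385),(440,525),(377,518)],.048,a,'orange top')
rect([(355,330),(503,345),(463,563),(327,548)],.035,a,'used plate')
rect([(353,312),(507,335),(467,575),(310,553)],.034,a,'nest rim')
rect([(115,120),(648,188),(560,535),(65,475)],.068,d,'guard top')
rect([(118,265),(182,272),(158,415),(95,405)],.029,b,'green top')
rect([(120,210),(262,258),(225,472),(82,430)],.016,b,'fresh plate')
rect([(320,55),(705,232),(410,625),(52,475)],.028,t,'tub rim')
p1=W(200,175,.064,a);p2=W(770,258,.064,a);print('wall',p1,p2,np.degrees(np.arctan2(*(p1-p2)[::-1])),np.linalg.norm(p1-p2))
q=[W(155,410,.091,d),W(515,450,.091,d)];print('handle',q)
print('amber top',ray(c,213,88,.075),'orangecap',ray(c,15,170,.114),'white cap',ray(c,520,368,.09),'hook tip',W(98,385,.06,a))
E
python3 m2.py
```

```text
[ 0.58051016 -0.11296788  0.37857073] [-0.29190777 -0.13653707 -0.94665067]
orange top cen [ 0.5636 -0.1893] edges [(0.0129, -69.0), (0.0277, -161.6), (0.0128, 108.9), (0.0272, 18.7)]
used plate cen [ 0.5629 -0.1903] edges [(0.03, -70.4), (0.0447, -161.2), (0.0288, 108.9), (0.0443, 20.4)]
nest rim cen [ 0.563  -0.1898] edges [(0.0315, -73.0), (0.0493, -160.2), (0.0336, 107.2), (0.0493, 17.4)]
guard top cen [ 0.4799 -0.2142] edges [(0.1057, -72.3), (0.078, -162.5), (0.1055, 107.5), (0.0777, 17.6)]
green top cen [0.5123 0.0571] edges [(0.0123, -70.7), (0.028, -174.2), (0.0124, 106.4), (0.0274, 5.3)]
fresh plate cen [0.5118 0.0568] edges [(0.0284, -83.0), (0.0437, -173.7), (0.0295, 98.7), (0.0446, 4.8)]
tub rim cen [ 0.5141 -0.3875] edges [(0.1037, -88.7), (0.1153, -178.9), (0.1029, 90.9), (0.1146, 1.5)]
wall [ 0.59095331 -0.12638862] [ 0.6221582  -0.22597492] 107.39813453384231 0.10436079933273458
handle [array([ 0.45822746, -0.18066994]), array([ 0.48007325, -0.24696208])]
amber top [ 0.55686839 -0.04552177  0.075     ] orangecap [0.46040136 0.04239773 0.114     ] white cap [ 0.46309489 -0.35193973  0.09      ] hook tip [ 0.54959246 -0.12567254]
```

Request:
play_rows:
  rows:
    - [[0,0,0],[0,0,8],3.2]
    - [[0,0,0],[0,0,8],3.2]
    - [[0,0,0],[0,0,8],3.2]

```text
time: 2.05
tcp_pos: [0.5041, -0.145, 0.2361]
eef_rot: [0.808, -0.589, -0.0, 0.0]
ft_force: [-0.4, 0.3, 0.1]
width: 0.373
```

```bash
python3 -c "
from h import *
goto(.5632,-.1898,.10,-72.5)
s=get_calibration('scene');print(ray(s,150+573/6,260+262/6,.114), ray(get_calibration('side'),240+660/6,280+235/6,.114))"
```

```text
t 2.05 pos [ 0.5041 -0.145   0.2361] yaw -72.2 F [-0.4  0.3  0.1] w 0.373 shift [ 6.08 -4.27 13.6 ] turn [0.  0.  0.3]
[0.45137647 0.0487056  0.114     ] [0.45317897 0.04991038 0.114     ]
```

Request:
play_rows:
  rows:
    - [[6.1,-4.3,9],[0,0,0],3.0]
    - [[6.1,-4.3,9],[0,0,0],3.0]
    - [[6.1,-4.3,13.6],[0,0,0],3.0]
    - [[6.1,-4.3,13.6],[0,0,0],3.0]
    - [[6.1,-4.3,13.6],[0,0,0],3.0]

```text
time: 2.55
tcp_pos: [0.5622, -0.1899, 0.0989]
eef_rot: [0.807, -0.59, -0.002, 0.0]
ft_force: [-0.9, 0.7, 1.3]
width: 0.351
```

```bash
python3 -c "
from h import *
goto(.5632,-.1898,.038,-72.5)
c=get_calibration('wrist')
im=capture('wrist');cv2.imwrite('pics/w3.png',im[:,:,::-1])
f=lambda z:proj(c,[[.5632,-.1898,z]]);print(f(.048))"
```

```text
t 2.55 pos [ 0.5622 -0.1899  0.0989] yaw -72.4 F [-0.9  0.7  1.3] w 0.351 shift [ 0.04 -0.12  6.09] turn [0.2 0.2 0.2]
[[315.62875519 272.10155247]]
```

View pics/w3.png

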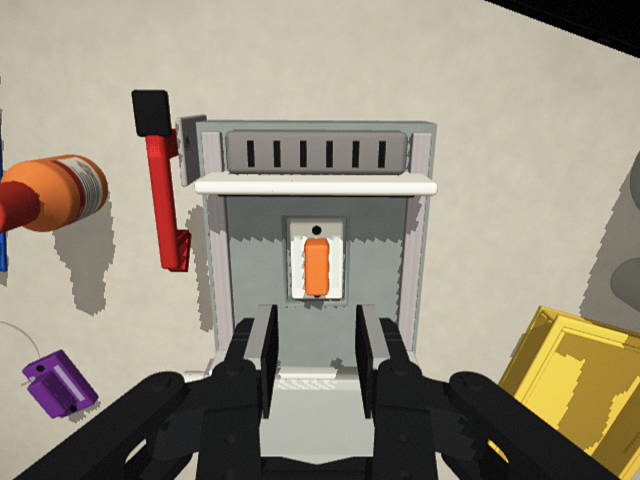

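```bash
python3 -c "
from h import *
c=get_calibration('wrist')
print(ray(c,316.3,267.5,.048),ray(c,317,259,.035),ray(c,317,261,.034))
goto(.5645,-.1895,.038,-72.5)"
```

```text
[ 0.56621404 -0.19016366  0.048     ] [ 0.56588876 -0.19063892  0.035     ] [ 0.56441274 -0.19110971  0.034     ]
t 2.6 pos [ 0.5632 -0.1904  0.1008] yaw -72.4 F [-0.3 -0.6  0.7] w 0.349 shift [-0.04 -0.15  6.28] turn [0.  0.  0.1]
```

Request:
play_rows:
  rows:
    - [[0,-0.2,2.5],[0,0,0],3.0]
    - [[0,-0.2,5],[0,0,0],3.0]
    - [[0,-0.2,6.1],[0,0,0],3.0]
    - [[0,-0.2,6.1],[0,0,0],3.0]
    - [[0,-0.2,6.1],[0,0,0],3.0]

```text
time: 3.1
tcp_pos: [0.5664, -0.1906, 0.0411]
eef_rot: [0.807, -0.591, 0.001, -0.0]
ft_force: [0.6, -0.4, 0.5]
width: 0.353
```

```bash
python3 -c "
from h import *
goto(.565,-.19,.038,-72.5)
im=capture('wrist');cv2.imwrite('pics/w4.png',im[:,:,::-1])"
```

```text
t 3.1 pos [ 0.5664 -0.1906  0.0411] yaw -72.4 F [ 0.6 -0.4  0.5] w 0.353 shift [-0.1   0.12  0.31] turn [-0.1 -0.1  0.1]
```

View pics/w4.png

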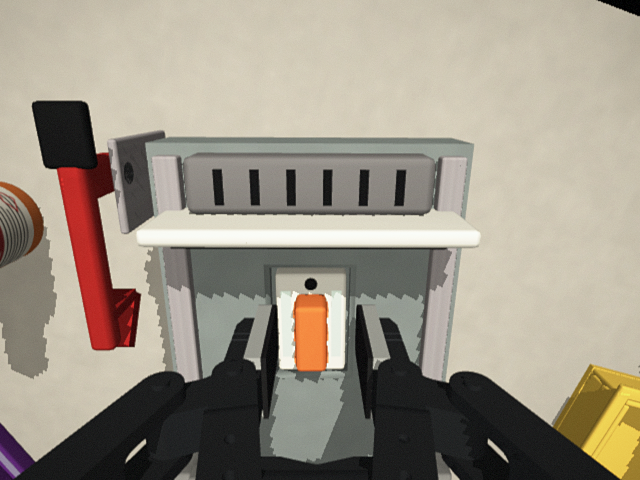

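```bash
python3 -c "
from h import *
c=get_calibration('wrist')
print(ray(c,311,309,.048)[:2]*.5+ray(c,311,370,.044)[:2]*.5,'far top',ray(c,311,295,.048),ray(c,311,370,.048))
goto(.565,-.19,.038,-72.5)"
```

```text
[ 0.56302524 -0.19060427] far top [ 0.5823094  -0.18460106  0.048     ] [ 0.55189911 -0.19410461  0.048     ]
t 3.15 pos [ 0.5666 -0.1908  0.0411] yaw -72.4 F [-0.  -0.5  0.6] w 0.352 shift [-0.12  0.13  0.31] turn [-0.1 -0.1  0.1]
```

Request:
play_rows:
  rows:
    - [[0,0,0.3],[0,0,0],3.0]
    - [[0,0,0.3],[0,0,0],1.0]
    - [[0,0,0.3],[0,0,0],0.8]
    - [[0,0,0.3],[0,0,0],0.8]
    - [[0,0,0.3],[0,0,0],0.8]
  squeeze: 30

```text
time: 3.65
tcp_pos: [0.5657, -0.1902, 0.0368]
eef_rot: [0.807, -0.591, 0.0, -0.0]
ft_force: [-1.7, 1.0, 6.6]
width: 0.129
```

Request:
play_rows:
  rows:
    - [[0,0,0],[0,0,0],0.5]
    - [[0,0,-1],[0,0,0],0.5]
    - [[0,0,-3],[0,0,0],0.5]
    - [[0,0,-7],[0,0,0],0.5]
    - [[0,0,-10],[0,0,0],0.5]

```text
time: 4.15
tcp_pos: [0.5657, -0.1909, 0.1383]
eef_rot: [0.807, -0.591, 0.001, 0.0]
ft_force: [1.5, -0.2, 0.2]
width: 0.132
```

```bash
python3 -c "
from h import *
goto(.514,-.3875,.13,-72.5)
im=capture('wrist');cv2.imwrite('pics/w5.png',im[:,:,::-1])"
```

```text
t 4.15 pos [ 0.5657 -0.1909  0.1383] yaw -72.5 F [ 1.5 -0.2  0.2] w 0.132 shift [17.19 10.85  0.84] turn [-0.  -0.1  0. ]
```

View pics/w5.png

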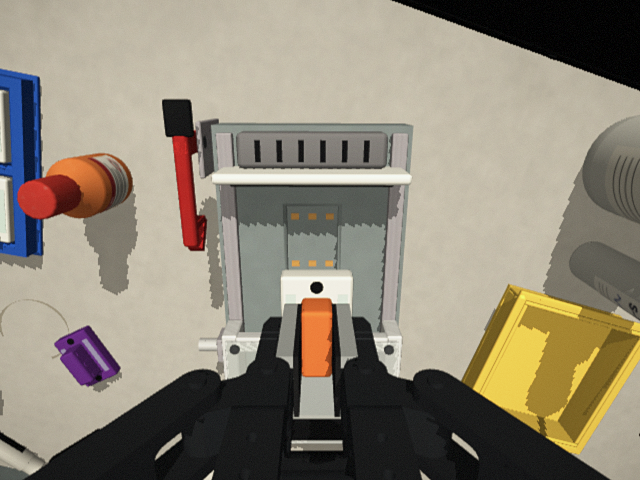

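Request:
play_rows:
  rows:
    - [[4,2.5,0],[0,0,8],0.5]
    - [[8.5,5.4,0],[0,0,16],0.5]
    - [[13,8.2,0],[0,0,16],0.5]
    - [[17.2,10.9,0],[0,0,16],0.5]
    - [[17.2,10.9,0],[0,0,16],0.5]

```text
time: 4.7
tcp_pos: [0.5084, -0.397, 0.1375]
eef_rot: [0.713, -0.701, 0.002, 0.004]
ft_force: [-0.4, -0.6, 0.2]
width: 0.13
```

```bash
python3 -c "
from h import *
goto(.514,-.3875,.022,-89)
im=capture('wrist');cv2.imwrite('pics/w6.png',im[:,:,::-1])"
```

```text
t 4.7 pos [ 0.5084 -0.397   0.1375] yaw -89.1 F [-0.4 -0.6  0.2] w 0.13 shift [-1.05 -0.59 11.54] turn [ 0.1 -0.5 -0.1]
```

View pics/w6.png

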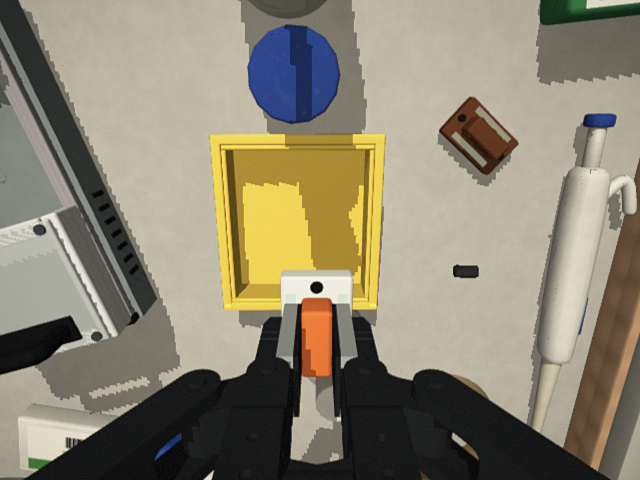

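Request:
play_rows:
  rows:
    - [[0,-0.5,0],[0,0,0],0.5]
    - [[0,-0.5,4],[0,0,0],0.5]
    - [[0,-0.5,8],[0,0,0],0.5]
    - [[0,-0.5,11.2],[0,0,0],0.5]
    - [[0,-0.5,11.2],[0,0,0],0.5]

```text
time: 5.25
tcp_pos: [0.5176, -0.3812, 0.0197]
eef_rot: [0.718, -0.696, -0.005, -0.001]
ft_force: [0.0, 1.0, -0.1]
width: 0.134
```

```bash
python3 -c "
from h import *
goto(.514,-.3875,.022,-89)
im=capture('wrist');cv2.imwrite('pics/w7.png',im[:,:,::-1])"
```

```text
t 5.25 pos [ 0.5176 -0.3812  0.0197] yaw -88.3 F [ 0.   1.  -0.1] w 0.134 shift [ 0.61  0.38 -0.23] turn [0.3 0.5 0.7]
```

View pics/w7.png

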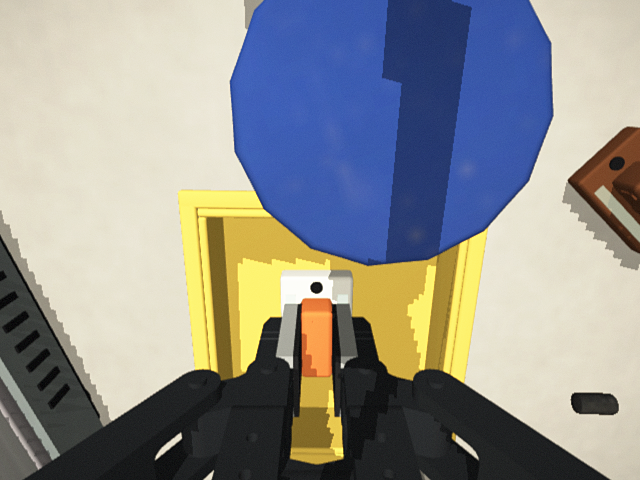

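Over the tub floor, centred. I release here.

Request:
play_rows:
  rows:
    - [[0,0,0.3],[0,0,0],2.0]
    - [[0,0,0.3],[0,0,0],3.2]
    - [[0,0,0.3],[0,0,0],3.2]
    - [[0,0,0],[0,0,0],3.2]
    - [[0,0,-3],[0,0,0],3.2]

```text
time: 5.8
tcp_pos: [0.5167, -0.3852, 0.0524]
eef_rot: [0.717, -0.698, -0.003, -0.0]
ft_force: [1.0, 1.5, 0.3]
width: 0.376
```

Request:
play_rows:
  rows:
    - [[0,0,-4],[0,0,0],3.0]
    - [[0,0,-9],[0,0,0],3.0]
    - [[0,0,-14],[0,0,0],3.0]
    - [[0,0,-19],[0,0,0],3.0]
    - [[0,0,-19],[0,0,0],3.0]

```text
time: 6.3
tcp_pos: [0.5213, -0.3911, 0.2531]
eef_rot: [0.716, -0.698, 0.008, -0.001]
ft_force: [0.1, -0.7, -0.5]
width: 0.349
```

```bash
python3 -c "
from h import *
goto(.515,.057,.20,-85)
im=capture('wrist');cv2.imwrite('pics/w8.png',im[:,:,::-1])"
```

```text
t 6.3 pos [ 0.5213 -0.3911  0.2531] yaw -88.5 F [ 0.1 -0.7 -0.5] w 0.349 shift [-44.87  -0.49   4.84] turn [-0.7 -0.6 -3.5]
```

View pics/w8.png

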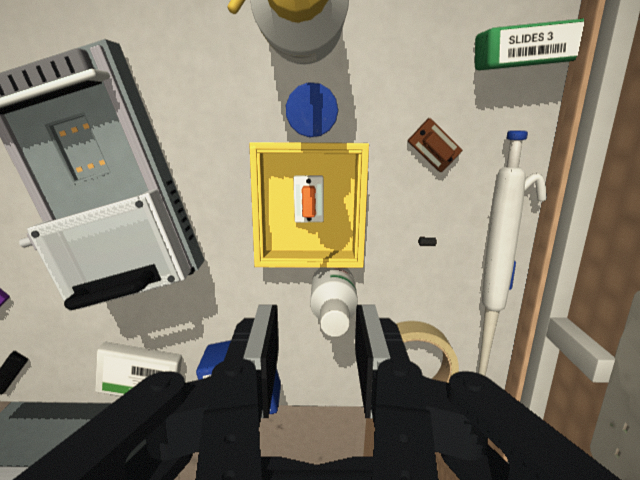

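The used cartridge lies flat in the tub at (309,202), and the empty nest shows at (77,147). Next is the green one.

Request:
play_rows:
  rows:
    - [[-5,0,1],[0,0,-1],3.0]
    - [[-10,0,2],[0,0,-2],3.0]
    - [[-15,0,3],[0,0,-3.5],3.0]
    - [[-20,0,3],[0,0,-3.5],3.0]
    - [[-25,0,3],[0,0,-3.5],3.0]

```text
time: 6.85
tcp_pos: [0.5103, -0.1378, 0.2131]
eef_rot: [0.737, -0.675, -0.001, 0.0]
ft_force: [1.8, -0.5, -0.6]
width: 0.35
```

Request:
play_rows:
  rows:
    - [[-5,0,0],[0,0,0],3.0]
    - [[-10,0,0],[0,0,0],3.0]
    - [[-15,0,1],[0,0,0],3.0]
    - [[-18,0,2],[0,0,0],3.0]
    - [[-18,0,2],[0,0,0],3.0]

```text
time: 7.35
tcp_pos: [0.4934, 0.0455, 0.1921]
eef_rot: [0.741, -0.672, -0.003, 0.001]
ft_force: [0.1, -0.4, 0.3]
width: 0.351
```

Request:
play_rows:
  rows:
    - [[0,0,0],[0,0,0],3.0]
    - [[0,0,0],[0,0,0],3.0]
    - [[0,0,0],[0,0,0],3.0]

```text
time: 7.65
tcp_pos: [0.4962, 0.0374, 0.1945]
eef_rot: [0.736, -0.676, 0.0, 0.0]
ft_force: [-0.5, -0.3, -0.6]
width: 0.352
```

```bash
python3 -c "
from h import *
import pickle
goto(.515,.057,.03,-85)
pickle.dump(get_calibration('wrist'),open('c9.pkl','wb'))
im=capture('wrist');cv2.imwrite('pics/w9.png',im[:,:,::-1]);goto(.515,.057,.03,-85)"
```

```text
t 7.65 pos [0.4962 0.0374 0.1945] yaw -85.1 F [-0.5 -0.3 -0.6] w 0.352 shift [-1.81 -2.04 16.45] turn [-0.  -0.  -0.1]
t 7.7 pos [0.4962 0.0376 0.1945] yaw -85.1 F [0.1 0.1 0.1] w 0.346 shift [-1.78 -2.03 16.45] turn [-0.  -0.  -0.1]
```

View pics/w9.png

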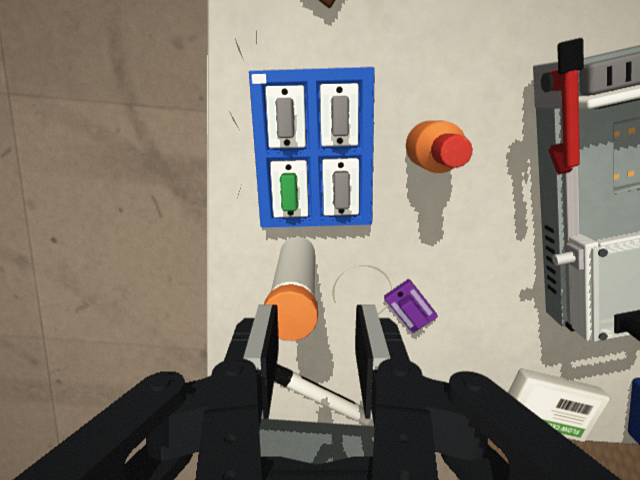

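```bash
python3 - <<'E'
from h import *
w=cv2.imread('pics/w9.png')[:,:,::-1]
crop(w,245,60,385,235,4,'pics/w9a.png'); crop(w,255,225,335,345,5,'pics/w9b.png')
E
```

```text
(no output)
```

View pics/w9a.png

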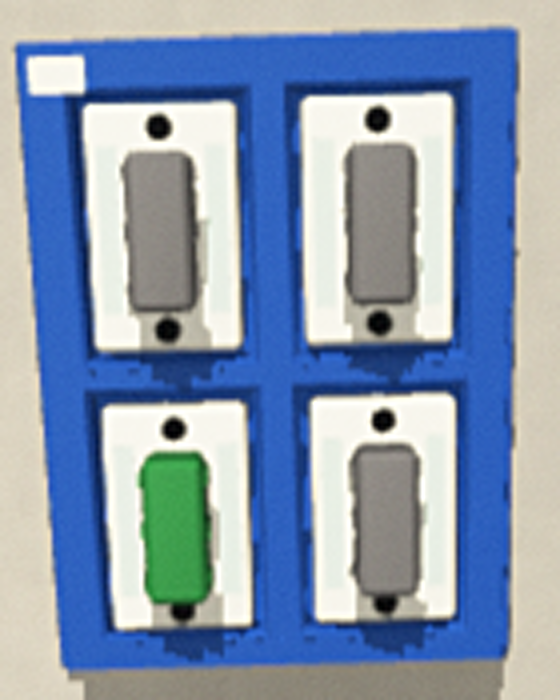

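View pics/w9b.png

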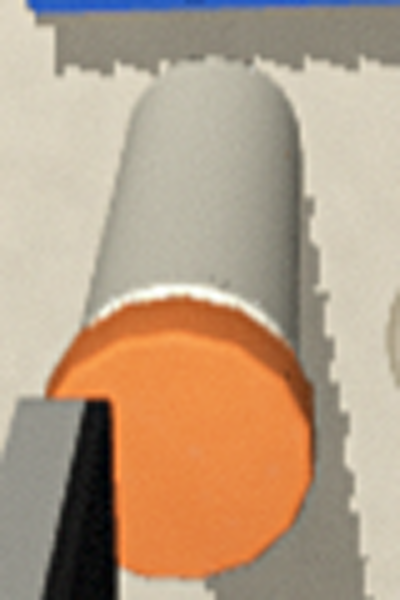

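```bash
python3 - <<'E'
from h import *
import pickle
c=pickle.load(open('c9.pkl','rb'))
def W(u,v,z,o,k=4): return ray(c,o[0]+u/k,o[1]+v/k,z)[:2]
def rect(pts,z,o,name):
    P=np.array([W(u,v,z,o) for u,v in pts]); 
    print(name,'cen',P.mean(0).round(4),'edges',[ (round(float(np.linalg.norm(P[(i+1)%4]-P[i])),4), round(float(np.degrees(np.arctan2(*(P[(i+1)%4]-P[i])[::-1]))),1)) for i in range(4)]); return P
a=(245,60)
rect([(142,452),(206,452),(211,603),(147,603)],.029,a,'green')
rect([(101,405),(247,401),(253,625),(112,629)],.016,a,'plate')
rect([(16,45),(516,28),(505,658),(65,667)],.014,a,'tray')
r=[W(u,v,.114,(255,225),5) for u,v in [(180,330),(180,577),(45,450),(314,450)]]
print('cap',r)
E
```

```text
green cen [0.5121 0.0586] edges [(0.0119, -85.1), (0.0288, -174.1), (0.0122, 94.9), (0.0288, 5.2)]
plate cen [0.5115 0.0591] edges [(0.0279, -83.5), (0.0443, -174.0), (0.0282, 96.6), (0.0444, 5.7)]
tray cen [0.5415 0.0425] edges [(0.0899, -83.3), (0.1179, -173.6), (0.0891, 96.1), (0.117, 6.8)]
cap [array([0.47163995, 0.049687  ]), array([0.43817738, 0.04747713]), array([0.45435583, 0.06484727]), array([0.45711858, 0.03254586])]
```

```bash
cat >> h.py <<'E'
def gt(x,y,z,yawdeg,tilt=0):
    o=arm.observe(); R0=Ro.from_quat(o['eef_rot'])
    R1=Ro.from_euler('z',yawdeg,degrees=True)*Ro.from_euler('x',180,degrees=True)*Ro.from_euler('x',-tilt,degrees=True)
    sh=R0.inv().apply(np.array([x,y,z])-o['tcp_pos'])*100
    print('t',round(o['time'],2),'pos',o['tcp_pos'].round(4),'yaw',round(np.degrees(np.arctan2(*R0.as_matrix()[[1,0],0])),1),'back',(-R0.as_matrix()[:,2]).round(3),'F',o['ft_force'].round(1),'w',round(o['width'],3),'shift',sh.round(2),'turn',(R0.inv()*R1).as_rotvec(degrees=True).round(1))
E
python3 -c "
from h import *
gt(.5155,.059,.08,-84.2,6)"
```

```text
t 7.7 pos [0.4962 0.0376 0.1945] yaw -85.1 back [-0.001  0.     1.   ] F [0.1 0.1 0.1] w 0.346 shift [-1.97 -2.1  11.45] turn [-6.   0.  -0.9]
```

Request:
play_rows:
  rows:
    - [[-2,-2.1,4],[-6,0,-0.9],2.8]
    - [[-2,-2.1,8],[-6,0,-0.9],2.8]
    - [[-2,-2.1,11.4],[-6,0,-0.9],2.8]
    - [[-2,-2.1,11.4],[-6,0,-0.9],2.8]
    - [[-2,-2.1,11.4],[-6,0,-0.9],2.8]

```text
time: 8.2
tcp_pos: [0.5151, 0.0598, 0.0808]
eef_rot: [0.741, -0.669, -0.035, 0.039]
ft_force: [0.6, 0.1, 0.3]
width: 0.329
```

```bash
python3 -c "
from h import *
import pickle
pickle.dump(get_calibration('wrist'),open('c10.pkl','wb'))
gt(.5155,.059,.0205,-84.2,6)
im=capture('wrist');cv2.imwrite('pics/w10.png',im[:,:,::-1]);gt(.5155,.059,.0205,-84.2,6)"
```

```text
t 8.2 pos [0.5151 0.0598 0.0808] yaw -84.2 back [0.105 0.01  0.994] F [0.6 0.1 0.3] w 0.329 shift [ 0.09 -0.66  5.99] turn [0. 0. 0.]
t 8.25 pos [0.516  0.06   0.0817] yaw -84.1 back [0.102 0.01  0.995] F [-0.4  0.3 -0.2] w 0.326 shift [ 0.1  -0.57  6.09] turn [-0.1  0.   0.1]
```

View pics/w10.png

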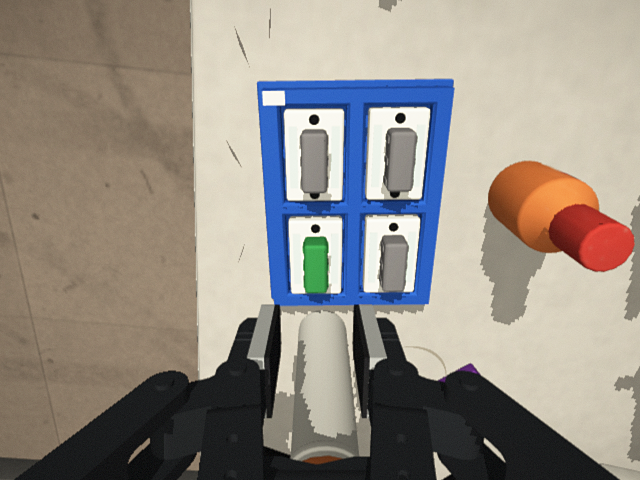

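Request:
play_rows:
  rows:
    - [[0.1,-0.2,2],[0,0,0],2.8]
    - [[0.1,-0.4,4],[0,0,0],2.8]
    - [[0.1,-0.55,5.5],[0,0,0],2.8]
    - [[0.1,-0.6,5.9],[0,0,0],2.8]
    - [[0.1,-0.6,5.9],[0,0,0],2.8]

```text
time: 8.75
tcp_pos: [0.5154, 0.0599, 0.0215]
eef_rot: [0.742, -0.669, -0.035, 0.038]
ft_force: [0.4, -0.3, 0.1]
width: 0.328
```

```bash
python3 -c "
from h import *
gt(.5155,.059,.0205,-84.2,6)
im=capture('wrist');cv2.imwrite('pics/w11.png',im[:,:,::-1]);cv2.imwrite('pics/d11.png',capture('side')[200:400,200:440,::-1].repeat(3,0).repeat(3,1));gt(.5155,.059,.0205,-84.2,6)"
```

```text
t 8.75 pos [0.5154 0.0599 0.0215] yaw -84.1 back [0.103 0.01  0.995] F [ 0.4 -0.3  0.1] w 0.328 shift [ 0.09 -0.01  0.1 ] turn [-0.   0.   0.1]
t 8.85 pos [0.5157 0.0599 0.0219] yaw -84.1 back [0.102 0.01  0.995] F [-0.4  0.3  0.1] w 0.328 shift [0.09 0.02 0.14] turn [-0.1  0.   0.1]
```

View pics/w11.png

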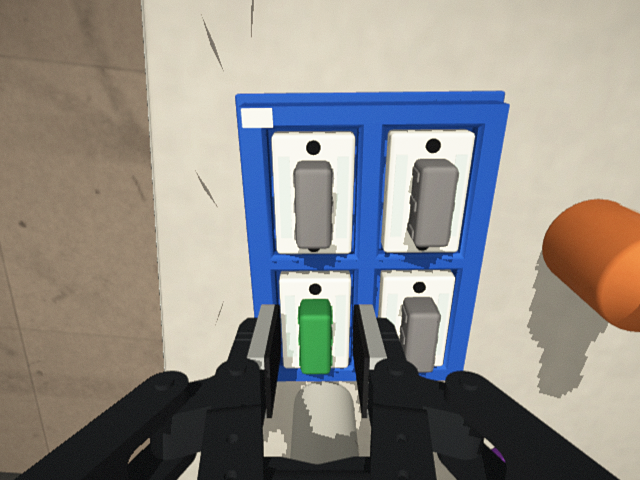

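View pics/d11.png

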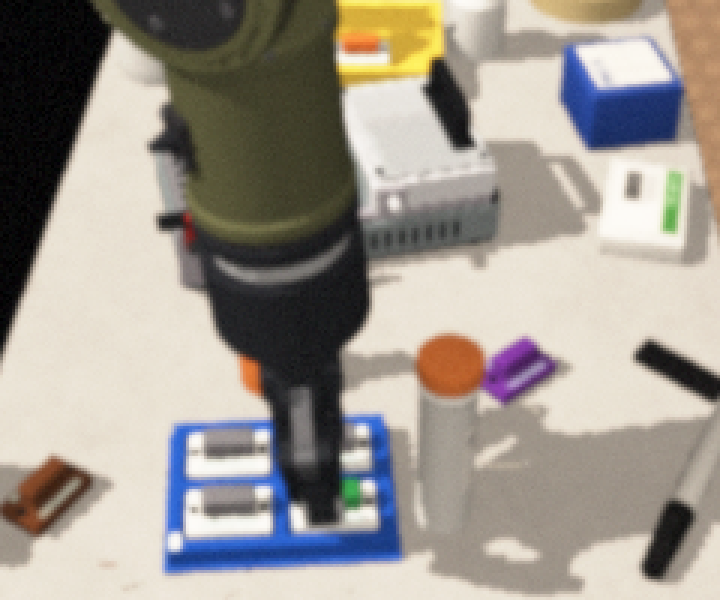

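Request:
play_rows:
  rows:
    - [[0.1,0.2,0.15],[0,0,0],2.8]
    - [[0.1,0.2,0.15],[0,0,0],1.2]
    - [[0.1,0.2,0.15],[0,0,0],0.6]
    - [[0.1,0.2,0.15],[0,0,0],0.5]
    - [[0.1,0.2,0.15],[0,0,0],0.5]
  squeeze: 40

```text
time: 9.35
tcp_pos: [0.5129, 0.0589, 0.0202]
eef_rot: [0.742, -0.669, -0.035, 0.038]
ft_force: [-0.6, 0.2, 5.5]
width: 0.12
```

```bash
python3 -c "
from h import *
gt(.516,.059,.16,-84.2,6)
cv2.imwrite('pics/w12.png',capture('wrist')[:,:,::-1])"
```

```text
t 9.35 pos [0.5129 0.0589 0.0202] yaw -84.1 back [0.104 0.01  0.995] F [-0.6  0.2  5.5] w 0.12 shift [ 1.000e-02  1.160e+00 -1.394e+01] turn [-0.   0.1  0.1]
```

View pics/w12.png

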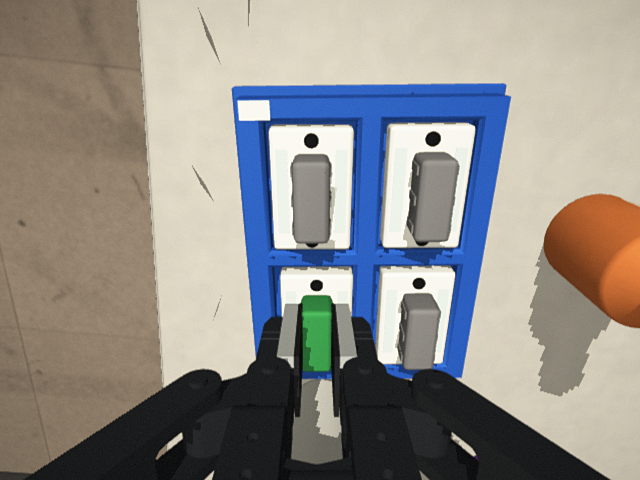

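Request:
play_rows:
  rows:
    - [[0,0.1,-1.5],[0,0,0],0.5]
    - [[0,0.3,-4],[0,0,0],0.5]
    - [[0,0.6,-8],[0,0,0],0.5]
    - [[0,0.9,-12],[0,0,0],0.5]
    - [[0,1.1,-14],[0,0,0],0.5]

```text
time: 9.9
tcp_pos: [0.5182, 0.0587, 0.1629]
eef_rot: [0.742, -0.669, -0.034, 0.037]
ft_force: [0.9, -1.0, -0.9]
width: 0.123
```

```bash
python3 -c "
from h import *
gt(.525,-.202,.145,-72.5,6)
cv2.imwrite('pics/w13.png',capture('wrist')[:,:,::-1])"
```

```text
t 9.9 pos [0.5182 0.0587 0.1629] yaw -84.1 back [0.1   0.01  0.995] F [ 0.9 -1.  -0.9] w 0.123 shift [26.01  1.83  1.98] turn [ -0.3   1.2 -11.5]
```

View pics/w13.png

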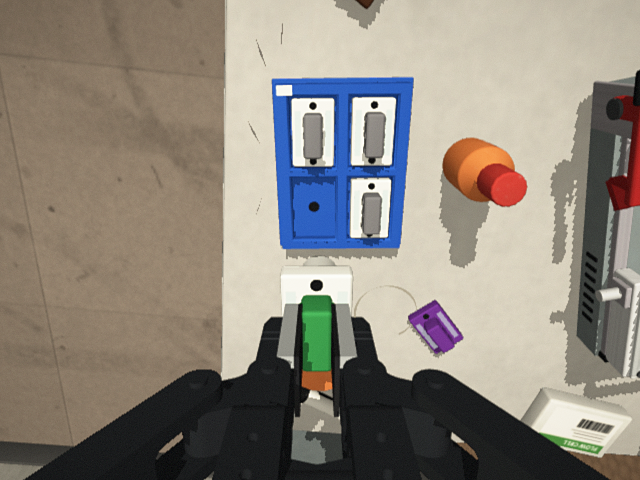

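Request:
play_rows:
  rows:
    - [[5,0.4,0],[0,0,-4],0.5]
    - [[10,0.7,0.5],[0,0.5,-8],0.5]
    - [[15,1,1],[-0.3,1.2,-11.5],0.5]
    - [[20,1.4,1.5],[-0.3,1.2,-11.5],0.5]
    - [[25,1.8,2],[-0.3,1.2,-11.5],0.5]

```text
time: 10.45
tcp_pos: [0.5224, -0.1916, 0.1413]
eef_rot: [0.805, -0.59, -0.033, 0.044]
ft_force: [0.4, -0.5, 0.1]
width: 0.121
```

Request:
play_rows:
  rows:
    - [[1,0,0],[0,0,0],0.5]
    - [[1,0,0],[0,0,0],0.5]
    - [[1,0,0],[0,0,0],0.5]
    - [[1,0,0],[0,0,0],0.5]
    - [[1,0,0],[0,0,0],0.5]

```text
time: 10.95
tcp_pos: [0.526, -0.1973, 0.1419]
eef_rot: [0.806, -0.589, -0.033, 0.043]
ft_force: [-0.5, -0.0, 0.0]
width: 0.128
```

```bash
python3 -c "
from h import *
import pickle
pickle.dump(get_calibration('wrist'),open('c14.pkl','wb'))
gt(.564,-.19,.06,-72.5,6)
im=capture('wrist');cv2.imwrite('pics/w14.png',im[:,:,::-1])
gt(.564,-.19,.06,-72.5,6)
crop(im,200,60,440,320,3,'pics/w14a.png')"
```

```text
t 10.95 pos [ 0.526  -0.1973  0.1419] yaw -72.3 back [0.105 0.031 0.994] F [-0.5 -0.   0. ] w 0.128 shift [ 0.48 -4.72  7.71] turn [0.3 0.1 0.2]
t 11.0 pos [ 0.526  -0.1977  0.1419] yaw -72.3 back [0.105 0.031 0.994] F [ 0.8  0.3 -0.1] w 0.127 shift [ 0.44 -4.73  7.72] turn [0.3 0.1 0.2]
```

View pics/w14.png

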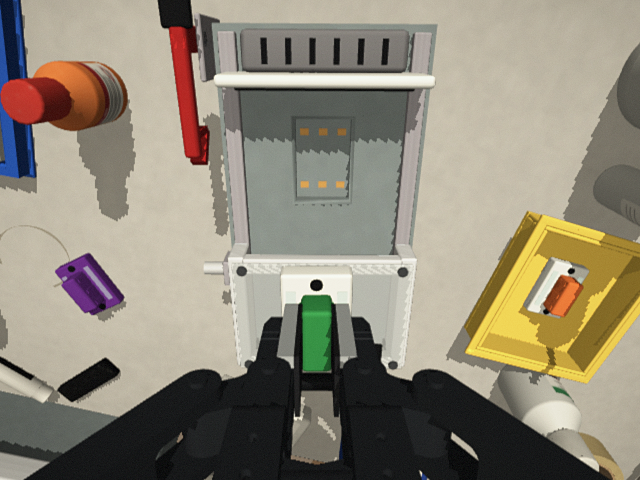

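View pics/w14a.png

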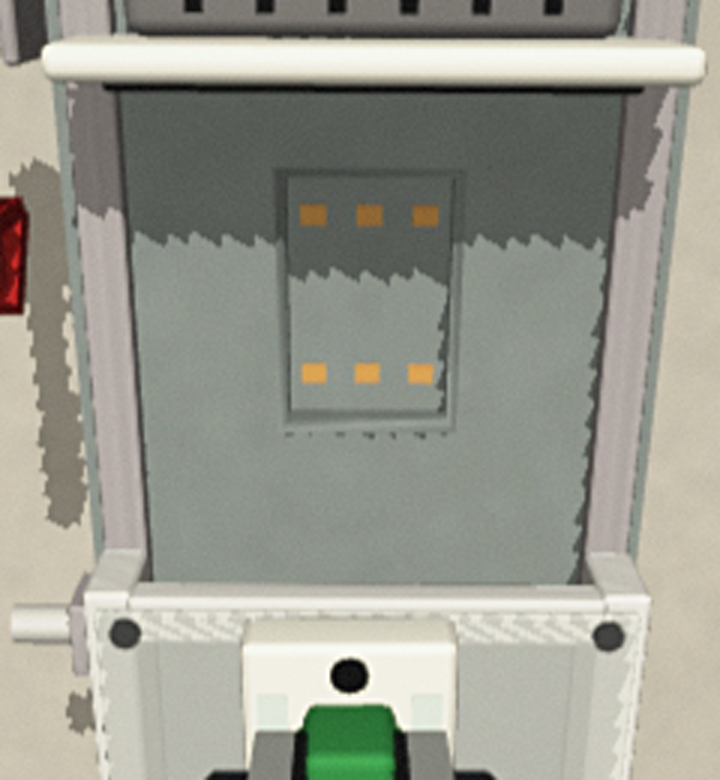

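```bash
python3 - <<'E'
from h import *
import pickle
c=pickle.load(open('c14.pkl','rb'))
def W(u,v,z,o,k=3): return ray(c,o[0]+u/k,o[1]+v/k,z)[:2]
def rect(pts,z,o,name):
    P=np.array([W(u,v,z,o) for u,v in pts]); 
    print(name,'cen',P.mean(0).round(4),'edges',[ (round(float(np.linalg.norm(P[(i+1)%4]-P[i])),4), round(float(np.degrees(np.arctan2(*(P[(i+1)%4]-P[i])[::-1]))),1)) for i in range(4)]); return P
a=(200,60)
rect([(287,177),(454,177),(445,412),(291,412)],.026,a,'floor')
rect([(313,215),(426,215),(420,373),(314,373)],.026,a,'pads')
rect([(275,170),(466,170),(453,428),(283,428)],.034,a,'rim')
rect([(85,590),(648,590),(648,590),(85,590)],.068,a,'guardfront')
R=Ro.from_euler('z',17.5,degrees=True).as_matrix()[:2,:2]
rel=[R.T@(W(u,v,.1419-.0132+.009,a)-[.526,-.1973]) for u,v in [(245,645),(455,645),(349,676)]]
print('held front corners rel TCP in reader axes',rel)
E
```

```text
floor cen [ 0.5622 -0.1904] edges [(0.0323, -72.3), (0.0478, -162.5), (0.0323, 107.8), (0.0478, 17.5)]
pads cen [ 0.5627 -0.19  ] edges [(0.0221, -72.3), (0.0321, -163.0), (0.0219, 107.8), (0.0321, 17.4)]
rim cen [ 0.563  -0.1901] edges [(0.0356, -72.3), (0.0509, -163.0), (0.0347, 107.8), (0.051, 18.1)]
guardfront cen [ 0.5199 -0.2032] edges [(0.1046, -72.2), (0.0, 0.0), (0.1046, 107.8), (0.0, 0.0)]
held front corners rel TCP in reader axes [array([0.02045681, 0.01236013]), array([ 0.02060685, -0.01404164]), array([ 0.01600128, -0.00073595])]
```

```bash
python3 -c "
from h import *
gt(.5642,-.1895,.056,-72.4,6)"
```

```text
t 11.0 pos [ 0.526  -0.1977  0.1419] yaw -72.3 back [0.105 0.031 0.994] F [ 0.8  0.3 -0.1] w 0.127 shift [ 0.4  -4.81  8.12] turn [0.3 0.1 0.1]
```

Request:
play_rows:
  rows:
    - [[0.4,-3,1],[0,0,0],0.5]
    - [[0.4,-4.5,4],[0,0,0],0.5]
    - [[0.4,-4.8,7],[0,0,0],0.5]
    - [[0.4,-4.8,8.1],[0,0,0],0.5]
    - [[0.4,-4.8,8.1],[0,0,0],0.5]

```text
time: 11.5
tcp_pos: [0.5622, -0.1908, 0.0549]
eef_rot: [0.805, -0.59, -0.035, 0.044]
ft_force: [-0.2, 0.3, -0.1]
width: 0.123
```

Request:
play_rows:
  rows:
    - [[0,0,0],[0,0,0],0.5]
    - [[0,0,0],[0,0,0],0.5]

```text
time: 11.7
tcp_pos: [0.5647, -0.1922, 0.0578]
eef_rot: [0.805, -0.591, -0.032, 0.043]
ft_force: [-0.7, -0.8, 0.2]
width: 0.122
```

```bash
python3 -c "
from h import *
import pickle
pickle.dump(get_calibration('wrist'),open('c15.pkl','wb'))
gt(.5642,-.1895,.04,-72.4,6)
im=capture('wrist');cv2.imwrite('pics/w15.png',im[:,:,::-1])
im=capture('side');crop(im,230,200,380,310,5,'pics/d15.png')
gt(.5642,-.1895,.04,-72.4,6)"
```

```text
t 11.7 pos [ 0.5647 -0.1922  0.0578] yaw -72.5 back [0.102 0.033 0.994] F [-0.7 -0.8  0.2] w 0.122 shift [-0.27 -0.22  1.77] turn [ 0.2 -0.  -0.1]
t 11.8 pos [ 0.5646 -0.192   0.0576] yaw -72.5 back [0.103 0.032 0.994] F [-0.4  0.  -1.6] w 0.123 shift [-0.25 -0.22  1.75] turn [ 0.2  0.  -0.1]
```

View pics/w15.png

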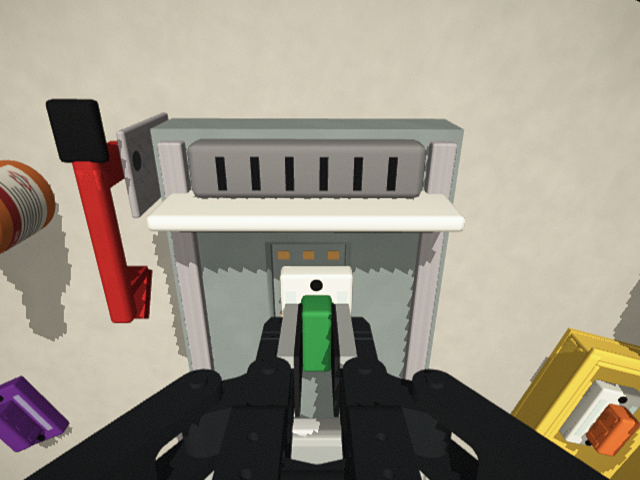

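View pics/d15.png

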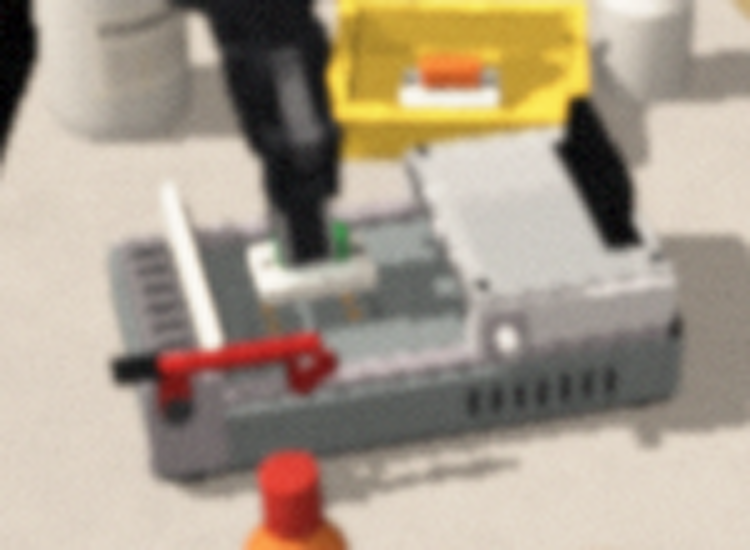

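Request:
play_rows:
  rows:
    - [[-0.25,-0.05,0.3],[0,0,0],0.5]
    - [[-0.25,-0.1,0.7],[0,0,0],0.5]
    - [[-0.25,-0.15,1.1],[0,0,0],0.5]
    - [[-0.25,-0.15,1.1],[0,0,0],0.5]
    - [[-0.25,-0.15,1.1],[0,0,0],0.5]

```text
time: 12.3
tcp_pos: [0.5632, -0.1891, 0.0448]
eef_rot: [0.805, -0.59, -0.033, 0.044]
ft_force: [-0.0, -0.0, -0.4]
width: 0.121
```

```bash
python3 -c "
from h import *
import pickle
gt(.5642,-.1895,.039,-72.4,6)
c=get_calibration('wrist')
im=capture('wrist');cv2.imwrite('pics/w16.png',im[:,:,::-1])
print(proj(c,[[.5625,-.1902,.026]]))
gt(.5642,-.1895,.039,-72.4,6)"
```

```text
t 12.3 pos [ 0.5632 -0.1891  0.0448] yaw -72.5 back [0.105 0.031 0.994] F [-0.  -0.  -0.4] w 0.121 shift [ 0.07 -0.15  0.57] turn [ 0.3  0.1 -0.1]
[[316.50007265 301.54992313]]
t 12.35 pos [ 0.5633 -0.1892  0.045 ] yaw -72.5 back [0.105 0.032 0.994] F [ 0.3 -1.2  0.5] w 0.125 shift [ 0.06 -0.14  0.59] turn [ 0.3  0.1 -0.1]
```

View pics/w16.png

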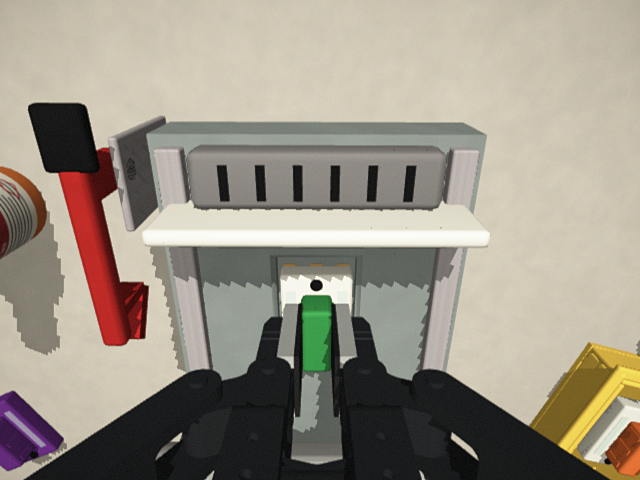

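Request:
play_rows:
  rows:
    - [[0,-0.12,0.2],[0,0,0],0.5]
    - [[0,-0.12,0.4],[0,0,0],0.5]
    - [[0,-0.12,0.55],[0,0,0],0.5]
    - [[0,-0.12,0.6],[0,0,0],0.5]
    - [[0,-0.12,0.6],[0,0,0],0.5]

```text
time: 12.85
tcp_pos: [0.5639, -0.1888, 0.0393]
eef_rot: [0.805, -0.59, -0.033, 0.044]
ft_force: [-0.3, 1.3, 3.2]
width: 0.12
```

```bash
python3 -c "
from h import *
import pickle
gt(.5642,-.1895,.039,-72.4,6)
im=capture('wrist');cv2.imwrite('pics/w17.png',im[:,:,::-1])
gt(.5642,-.1895,.039,-72.4,6)"
```

```text
t 12.85 pos [ 0.5639 -0.1888  0.0393] yaw -72.5 back [0.105 0.031 0.994] F [-0.3  1.3  3.2] w 0.12 shift [ 0.08 -0.01  0.03] turn [ 0.3  0.1 -0.1]
t 12.9 pos [ 0.5639 -0.1888  0.0393] yaw -72.5 back [0.105 0.031 0.994] F [-1.1  0.7  3.7] w 0.123 shift [ 0.08 -0.01  0.03] turn [ 0.3  0.1 -0.1]
```

View pics/w17.png

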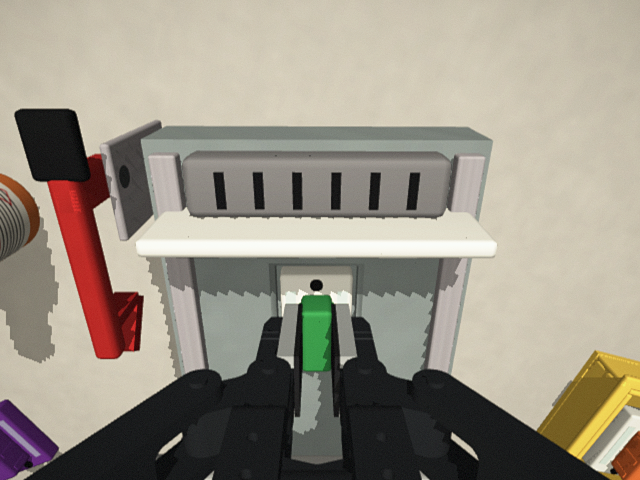

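Seated, with light floor contact (about 3.5 N). Releasing.

Request:
play_rows:
  rows:
    - [[0,0,0],[0,0,0],2]
    - [[0,0,0],[0,0,0],3.0]
    - [[0,0,0],[0,0,0],3.0]
    - [[0,0,-0.5],[0,0,0],3.0]
    - [[0,0,-3],[0,0,0],3.0]

```text
time: 13.4
tcp_pos: [0.5649, -0.1872, 0.0672]
eef_rot: [0.805, -0.59, -0.036, 0.045]
ft_force: [0.3, 0.7, 0.5]
width: 0.355
```

Request:
play_rows:
  rows:
    - [[0,1,-4],[0,0,0],3.0]
    - [[0,3,-8],[0,0,0],3.0]
    - [[0,4,-11],[0,0,0],3.0]
    - [[0,4,-11],[6,0,0],3.0]
    - [[0,4,-11],[6,0,0],3.0]

```text
time: 13.9
tcp_pos: [0.538, -0.1985, 0.1844]
eef_rot: [0.805, -0.593, -0.002, 0.002]
ft_force: [-0.4, -0.8, 0.0]
width: 0.349
```

```bash
python3 -c "
from h import *
import pickle
gt(.44,-.2,.16,-72.4,0)
pickle.dump(get_calibration('wrist'),open('c18.pkl','wb'))
im=capture('wrist');cv2.imwrite('pics/w18.png',im[:,:,::-1])
gt(.44,-.2,.16,-72.4,0)"
```

```text
t 13.9 pos [ 0.538  -0.1985  0.1844] yaw -72.8 back [0.005 0.001 1.   ] F [-0.4 -0.8  0. ] w 0.349 shift [-2.76  9.39  2.49] turn [ 0.3  0.1 -0.4]
t 13.95 pos [ 0.5391 -0.1973  0.1834] yaw -72.7 back [ 0.007 -0.     1.   ] F [ 0.7  0.2 -1.1] w 0.352 shift [-2.69  9.52  2.41] turn [ 0.4  0.1 -0.3]
```

View pics/w18.png

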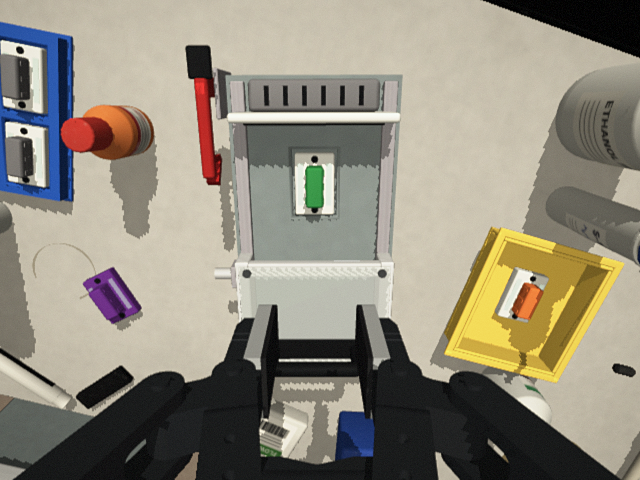

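Fresh cartridge sits square in the nest. Next I go behind the handle with the fingers closed.

```bash
python3 -c "
from h import *
gt(.425,-.2335,.17,-72.4,0)"
```

```text
t 13.95 pos [ 0.5391 -0.1973  0.1834] yaw -72.7 back [ 0.007 -0.     1.   ] F [ 0.7  0.2 -1.1] w 0.352 shift [ 0.06 11.96  1.42] turn [ 0.4  0.1 -0.3]
```

Request:
play_rows:
  rows:
    - [[0,4,0],[0,0,0],0]
    - [[0,8,0],[0,0,0],0]
    - [[0,12,1],[0,0,0],0]
    - [[0,12,1],[0,0,0],0]
    - [[0,12,1],[0,0,0],0]

```text
time: 14.45
tcp_pos: [0.4264, -0.2324, 0.1725]
eef_rot: [0.806, -0.591, -0.003, 0.002]
ft_force: [1.1, -0.1, 0.6]
width: -0.0
```

Request:
play_rows:
  rows:
    - [[0,0,0],[0,0,0],0]
    - [[0,0,0],[0,0,0],0]

```text
time: 14.65
tcp_pos: [0.428, -0.232, 0.1729]
eef_rot: [0.807, -0.59, -0.002, 0.001]
ft_force: [0.1, 0.3, 0.4]
width: 0.002
```

```bash
python3 -c "
from h import *
import pickle
gt(.425,-.2335,.082,-72.4,0)
pickle.dump(get_calibration('wrist'),open('c19.pkl','wb'))
im=capture('wrist');cv2.imwrite('pics/w19.png',im[:,:,::-1])
c=get_calibration('wrist');print(proj(c,[[.458,-.2233,.091]]))"
```

```text
t 14.65 pos [ 0.428  -0.232   0.1729] yaw -72.4 back [0.004 0.    1.   ] F [0.1 0.3 0.4] w 0.002 shift [0.07 0.3  9.09] turn [0.2 0.1 0. ]
[[316.85905587 198.59286639]]
```

View pics/w19.png

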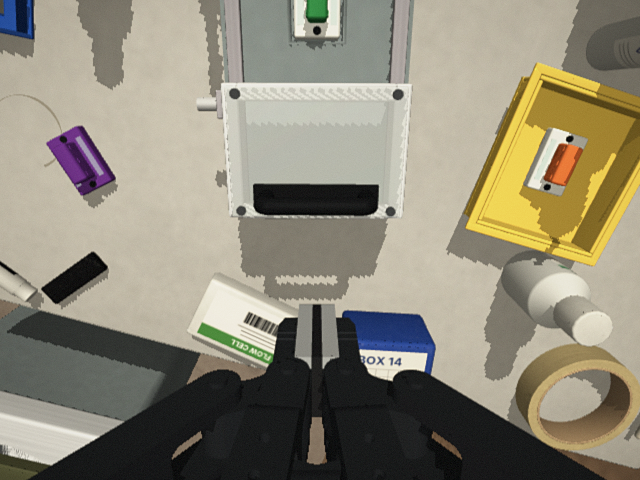

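Request:
play_rows:
  rows:
    - [[0,0.3,4],[0,0,0],0]
    - [[0,0.3,8],[0,0,0],0]
    - [[0,0.3,9],[0,0,0],0]
    - [[0,0.3,9],[0,0,0],0]
    - [[0,0.3,9],[0,0,0],0]

```text
time: 15.2
tcp_pos: [0.4237, -0.2338, 0.0841]
eef_rot: [0.807, -0.591, -0.001, 0.001]
ft_force: [0.1, 0.1, 0.2]
width: 0.001
```

Request:
play_rows:
  rows:
    - [[0,-1,0],[0,0,0],0]
    - [[0,-1.7,0],[0,0,0],0]
    - [[0,-2.4,0],[0,0,0],0]
    - [[0,-3,0],[0,0,0],0]
    - [[0,-3.6,0],[0,0,0],0]

```text
time: 15.7
tcp_pos: [0.4574, -0.2226, 0.0832]
eef_rot: [0.806, -0.591, -0.002, 0.002]
ft_force: [-2.9, -1.6, 0.9]
width: 0.001
```

```bash
python3 -c "
from h import *
gt(.5253,-.202,.082,-72.4,0)
im=capture('wrist');cv2.imwrite('pics/w20.png',im[:,:,::-1])
crop(capture('side'),230,170,430,310,4,'pics/d20.png')"
```

```text
t 15.7 pos [ 0.4574 -0.2226  0.0832] yaw -72.5 back [0.005 0.    1.   ] F [-2.9 -1.6  0.9] w 0.001 shift [ 0.08 -7.1   0.09] turn [ 0.3  0.1 -0.1]
```

View pics/w20.png

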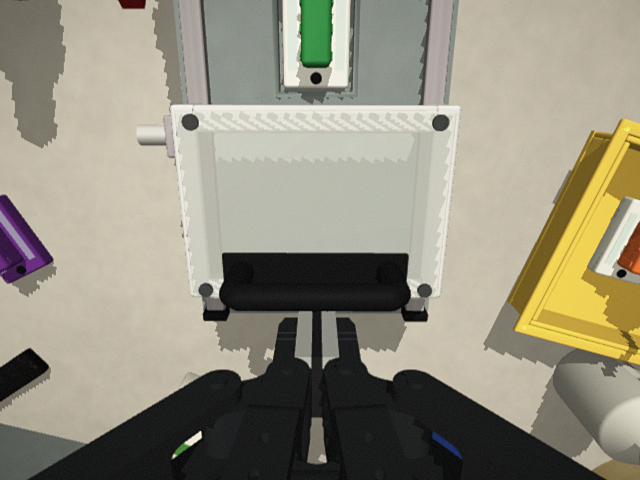

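View pics/d20.png

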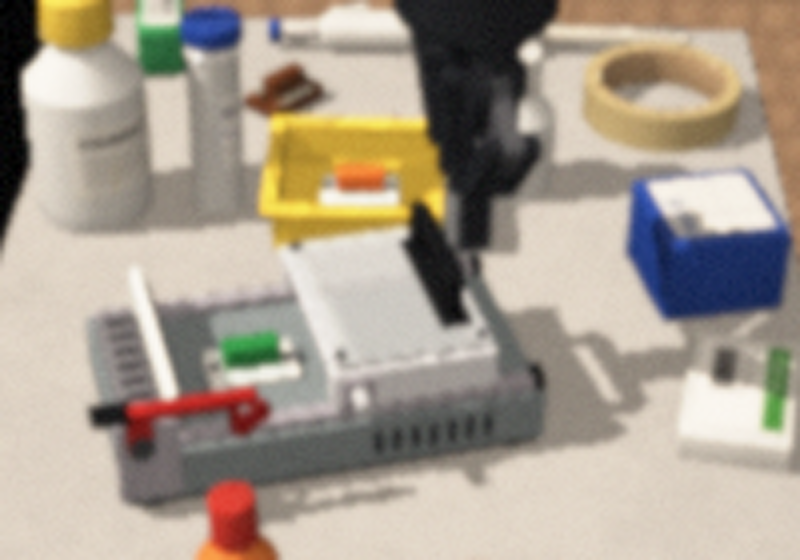

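Contact made, centred on the bar. I keep pushing.

Request:
play_rows:
  rows:
    - [[0,-1,0],[0,0,0],0]
    - [[0,-2,0],[0,0,0],0]
    - [[0,-3,0],[0,0,0],0]
    - [[0,-4,0],[0,0,0],0]
    - [[0,-5,0],[0,0,0],0]

```text
time: 16.3
tcp_pos: [0.5047, -0.2076, 0.0827]
eef_rot: [0.806, -0.591, -0.003, 0.002]
ft_force: [-8.1, -3.2, 6.3]
width: 0.004
```

```bash
python3 -c "
from h import *
gt(.5253,-.202,.082,-72.4,0)
im=capture('wrist');cv2.imwrite('pics/w21.png',im[:,:,::-1])"
```

```text
t 16.3 pos [ 0.5047 -0.2076  0.0827] yaw -72.5 back [0.007 0.    1.   ] F [-8.1 -3.2  6.3] w 0.004 shift [ 0.09 -2.13  0.06] turn [ 0.4  0.1 -0.1]
```

View pics/w21.png

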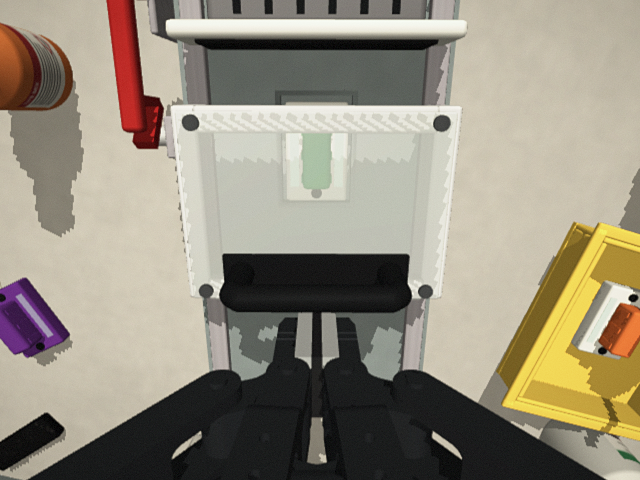

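Request:
play_rows:
  rows:
    - [[0,-0.6,0],[0,0,0],0]
    - [[0,-1.1,0],[0,0,0],0]
    - [[0,-1.6,0],[0,0,0],0]
    - [[0,-2,0],[0,0,0],0]
    - [[0,-2.3,0],[0,0,0],0]

```text
time: 16.85
tcp_pos: [0.5254, -0.201, 0.0825]
eef_rot: [0.806, -0.591, -0.003, 0.003]
ft_force: [-10.5, -4.1, 6.9]
width: -0.001
```

```bash
python3 -c "
from h import *
gt(.5253,-.202,.082,-72.4,0)
im=capture('wrist');cv2.imwrite('pics/w22.png',im[:,:,::-1])
crop(capture('side'),230,200,370,310,5,'pics/d22.png')"
```

```text
t 16.85 pos [ 0.5254 -0.201   0.0825] yaw -72.5 back [0.008 0.    1.   ] F [-10.5  -4.1   6.9] w -0.001 shift [0.09 0.04 0.05] turn [ 0.5  0.1 -0.1]
```

View pics/w22.png

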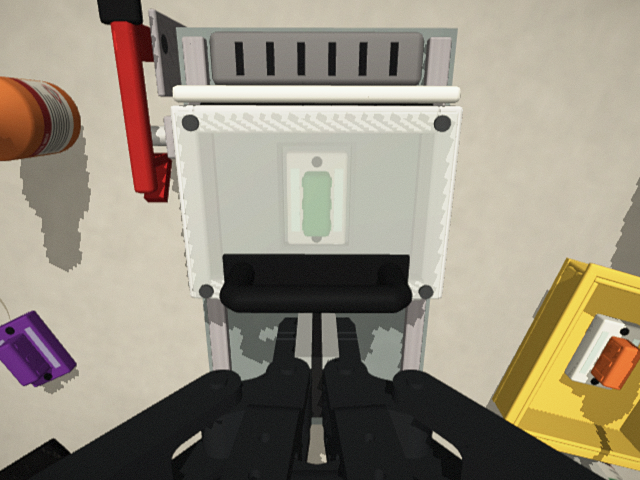

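View pics/d22.png

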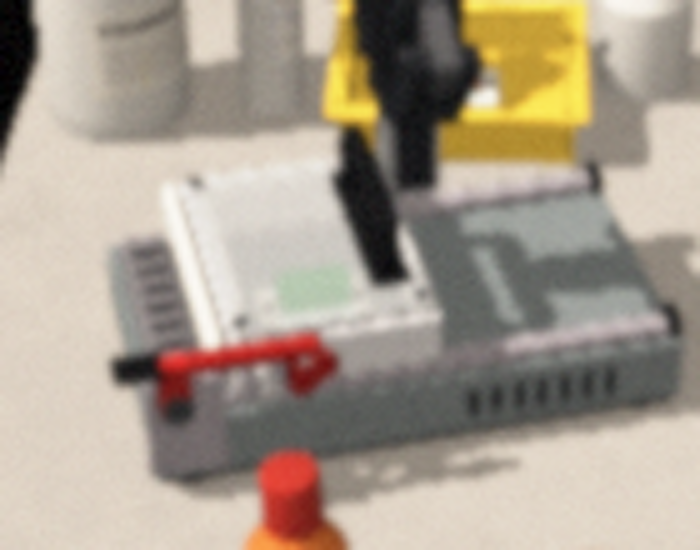

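Request:
play_rows:
  rows:
    - [[0,-0.2,0],[0,0,0],0]
    - [[0,-0.4,0],[0,0,0],0]
    - [[0,-0.6,0],[0,0,0],0]
    - [[0,-0.8,0],[0,0,0],0]
    - [[0,-0.8,0],[0,0,0],0]

```text
time: 17.45
tcp_pos: [0.5256, -0.2009, 0.0824]
eef_rot: [0.805, -0.593, -0.008, 0.006]
ft_force: [-18.9, -5.6, 13.1]
width: 0.001
```

```bash
python3 -c "
from h import *
gt(.5253,-.202,.082,-72.4,0)
im=capture('wrist');crop(im,90,0,490,330,2,'pics/w23.png')
crop(capture('side'),230,200,370,310,5,'pics/d23.png')"
```

```text
t 17.45 pos [ 0.5256 -0.2009  0.0824] yaw -72.8 back [0.02 0.   1.  ] F [-18.9  -5.6  13.1] w 0.001 shift [0.1  0.06 0.04] turn [ 1.1  0.3 -0.4]
```

View pics/w23.png

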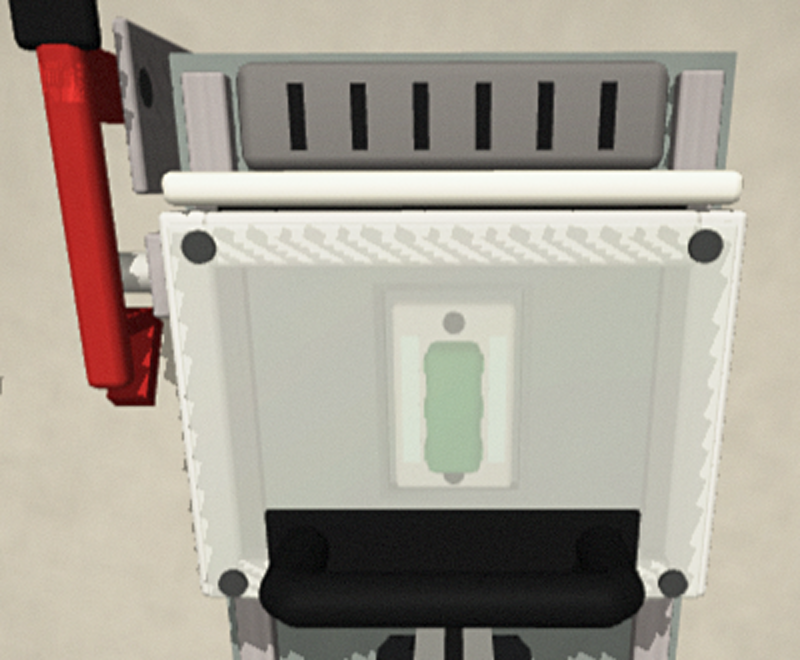

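View pics/d23.png

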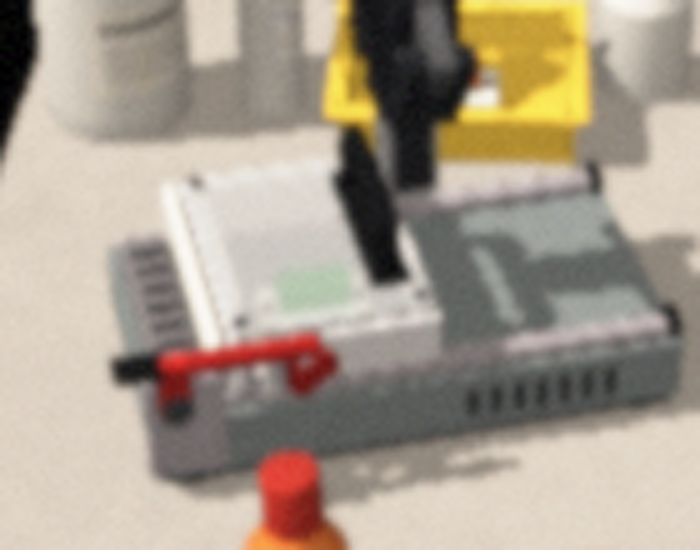

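The TCP no longer advances while the force rises to 19 N, so the guard is at its stop, and the hook looks down behind the pin. I back off to check that it holds.

Request:
play_rows:
  rows:
    - [[0,0.8,0],[0,0,0],0]
    - [[0,1.3,0],[0,0,0],0]
    - [[0,2,0],[0,0,0],0]
    - [[0,3,0],[0,0,0],0]
    - [[0,4,0],[0,0,0],0]

```text
time: 18.05
tcp_pos: [0.4967, -0.21, 0.0828]
eef_rot: [0.807, -0.591, -0.002, 0.001]
ft_force: [0.6, 0.3, 0.1]
width: 0.003
```

```bash
python3 -c "
from h import *
gt(.5253,-.202,.082,-72.4,0)
im=capture('wrist');cv2.imwrite('pics/w24.png',im[:,:,::-1])
crop(capture('side'),230,180,370,310,5,'pics/d24.png')"
```

```text
t 18.05 pos [ 0.4967 -0.21    0.0828] yaw -72.4 back [ 0.004 -0.     1.   ] F [0.6 0.3 0.1] w 0.003 shift [ 0.1  -2.97  0.07] turn [ 0.2  0.1 -0. ]
```

View pics/w24.png

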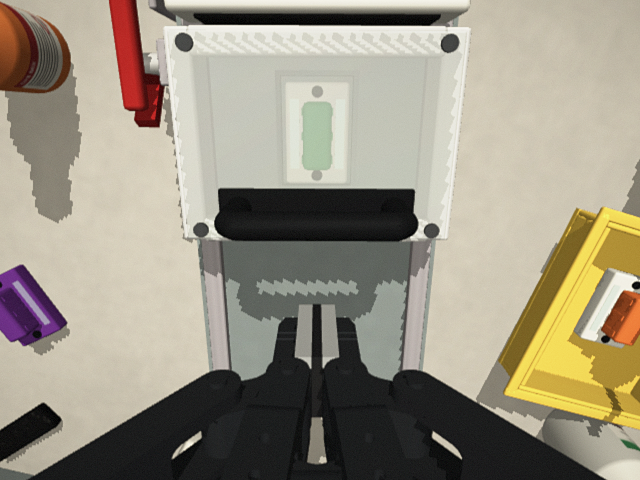

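View pics/d24.png

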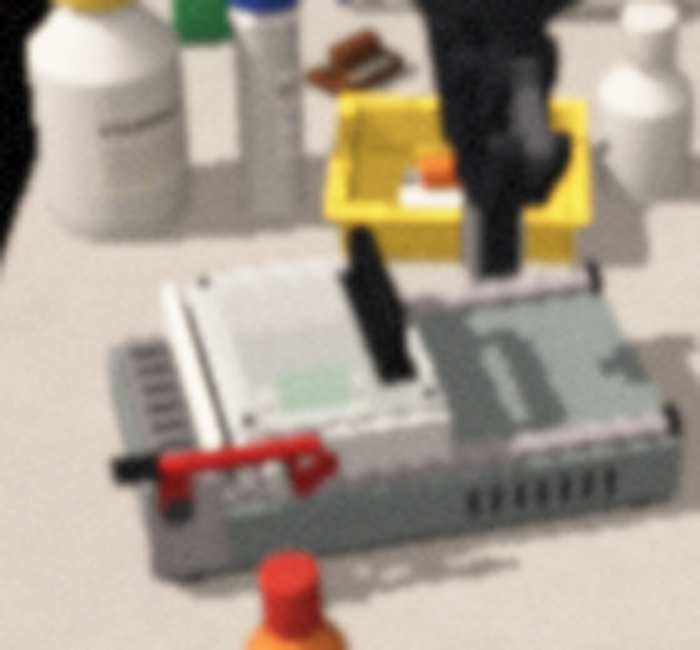

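The latch holds the guard with a gap of about 3 mm. I raise the arm clear and do a final check.

Request:
play_rows:
  rows:
    - [[0,2,-1],[0,0,0],0]
    - [[0,4,-4],[0,0,0],0]
    - [[0,4,-8],[0,0,0],0]
    - [[0,4,-12],[0,0,0],0]
    - [[0,4,-13],[0,0,0],0]

```text
time: 18.65
tcp_pos: [0.4611, -0.2237, 0.2169]
eef_rot: [0.806, -0.591, 0.002, 0.001]
ft_force: [0.8, 0.6, -0.2]
width: -0.005
```

Request:
play_rows:
  rows:
    - [[0,0,0],[0,0,0],0]
    - [[0,0,0],[0,0,0],0]
    - [[0,0,0],[0,0,0],0]
    - [[0,0,0],[0,0,0],0]
    - [[0,0,0],[0,0,0],0]

```text
time: 19.15
tcp_pos: [0.4584, -0.2221, 0.2121]
eef_rot: [0.806, -0.591, -0.003, 0.002]
ft_force: [-0.3, -0.3, 0.7]
width: -0.002
```

```bash
python3 -c "
from h import *
gt(.5253,-.202,.082,-72.4,0)
c=get_calibration('wrist')
im=capture('wrist');cv2.imwrite('pics/w25.png',im[:,:,::-1])
print(proj(c,[[.5625,-.1902,.031]]))
cv2.imwrite('pics/d25.png',capture('side')[:,:,::-1])"
```

```text
t 19.15 pos [ 0.4584 -0.2221  0.2121] yaw -72.5 back [ 0.007 -0.001  1.   ] F [-0.3 -0.3  0.7] w -0.002 shift [ 0.13 -7.07 12.96] turn [ 0.4  0.2 -0.1]
[[317.37419689  60.04177788]]
```

View pics/w25.png

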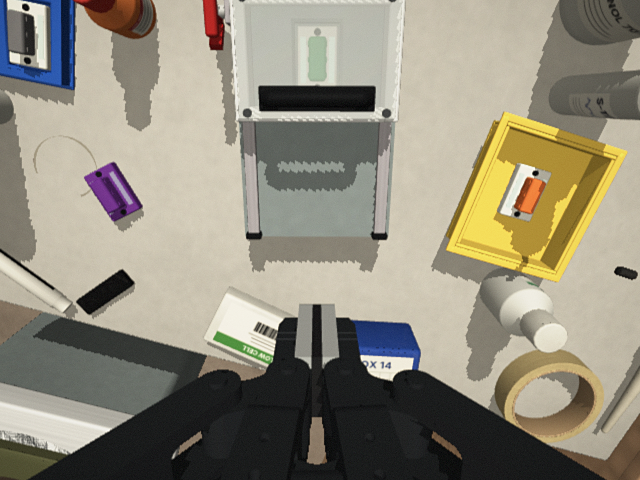

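View pics/d25.png

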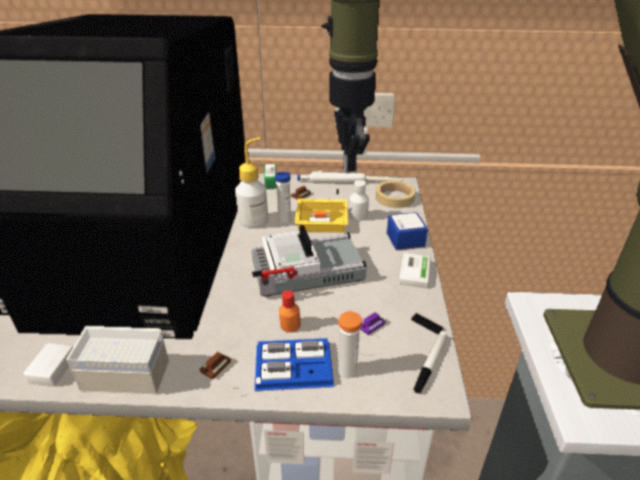

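Everything is where it should be: guard still shut a second after release, used cartridge in the tub, greys and bystanders in their places. Handing in.

```bash
python3 -c "
from workcell import arm
print(arm.sign_off())"
```

```text
the job is handed in; nothing more can be done
None
```

The cartridge is changed and the guard is latched. I handed the job in at about 19 s of the 72 s allowed; the sign-off gives no verdict.

- **Used cartridge:** it lies flat near the middle of the discard tub, as the last wrist and side pictures show.
- **Fresh cartridge:** I took it from its tray pocket with the tool leaned 6° to clear the orange-cap tube. It went into the nest with about 3.5 N of floor contact, and the picture after release shows it flat and square in the nest.
- **Guard:** I pushed it until it stopped advancing while the force rose to about 19 N, so it was at its stop. After I backed off it stayed shut with a gap of about 3 mm, the hook down behind the pin. It was still shut about a second later.
- **Bystanders and grey cartridges:** they stand where they were in the pictures, and the arm was clear with no contact force at the end.

**Disagreement:** my first wrist measurement was about 15 mm off, because the arm was still swinging when I took the picture. I corrected it using the arm's pose at that moment, and it then agreed with the two fixed cameras. Two readings of the nest's centre still differed by about 2 mm, so I placed the cartridge between them.

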